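Restock the bottle warmer

ROBOT

A 6-joint arm with a two-finger parallel gripper is mounted at the origin on the work surface. World frame = base frame: x ahead of the robot, y to its left, z up, the work surface at z = 0. Lengths are in m, angles in degrees, forces in N, time in s.
With the tool pointing down it reaches from about 0.375 to 0.9 m from the base axis. Payload 3.1 kg.
Tool frame: the origin (TCP) lies between the finger pads; the fingertips stand 11 mm ahead of it and the grasp point (between the pads) lies 8 mm behind it; z points along the fingers, y is the direction in which the jaws open and shut (so a half turn about z gives the same grasp; the last joint's range is limited). The gripper opens to 87 mm and grips with 3 to 60 N. Pads are 19 mm wide; open, the fingers measure 117 mm over their backs; the gripper's body (75 mm by 190 mm) begins 51 mm behind the grasp point.
Start: joints at [-10.227, 30.224, 82.088, -0, 67.689, -10.227], TCP at [0.625, 0, 0.234] pointing down, gripper open.
Joint ranges: [-176.69, 176.69], [-43.24, 126.21], [12.49, 139.97], [-82, 262], [0, 151.66], [-163.58, 163.58]. Speed limits (degrees/s): [159.86, 159.86, 180, 180, 180, 180].

INTERFACE

Orientations are given as a 3x3 rotation matrix whose columns are the frame's x, y, z axes.
In Python, from rig import bot, vision gives the robot as it stands. The module is installed in compiled form; this text tells all that it offers.
- The arm moves only by the tool jog_arm, never from a script. Its argument "rows" is a list of rows, each an object with "dp": the shift along the tool's x, y, z in mm, a list of three; "turn": the turn, a rotation vector about the tool's x, y, z in degrees, a list of three; "grip": the opening, from 0 (shut) to 1 (fully open). A call has 1 to 10 rows; each row is the pose to reach, as a shift and turn from the pose commanded when the call began, along the tool's axes at that moment; what a row does not reach only later rows make up. A row lasts 1/10 s, in which the tool goes at most 50 mm and 8.59 degrees, less where a joint would pass 70% of its speed; a pose out of reach is approached as far as the arm can. A call with a gripper value outside its range is refused whole. The fingers move at their own pace and stop on an object; the grip force is fixed at half the most. Time passes only in rows, so rows that repeat a pose let the fingers close. It gives the time, the measured TCP pose, the force and the opening at its end, in the units of the state.
- bot.read_state(): the state, without advancing time (a new reading comes with each control period).
- vision.capture(name): name is "scene" or "side" or "wrist"; returns (picture, depth): 420x560x3 uint8, red, green, blue; 420x560 float32, m along the optical axis (not along the pixel's ray), 0 where there is no reading.
- vision.camera_info(name): a dict with "vertical_fov" (degrees; the focal length in pixels is half the picture's height over the tangent of half this angle, whatever the lens; pixels are square), "cx", "cy" (the principal point, pixels), "k1" (the pictures are not rectified: a ray, as slopes to the right and down, at radius r is drawn at 1 + k1 r^2 times it, then the intrinsics apply), "position" and "rotation" of the camera in the world. Camera axes: x right, y down, z forward; pixel columns grow to the right and rows downward; lengths in m; the calibration is good to about 2 mm. A picture is of the moment at which its call begins: read the wrist's pose just before it. camera_info takes no time and is no camera call; for the wrist camera it gives the pose at the moment of the call.
- bot.hand_in(): hands the job in, once; it reports no verdict.
The state is a dict: "time_s": time; "joint_positions": joint angles; "qvel": joint speeds; "tau": joint torques, N m; "position": TCP position; "tcp_rot": TCP orientation; "force": force on the tool from outside, world axes, zero at the start; "moment": the same for the moment, N m; "opening": opening from 0.0 (shut) to 1.0 (fully open).
Only numpy, scipy, OpenCV 4.12 (cv2) and the standard library are available. Lean on these libraries where they do the work, as an engineer would, in place of code of your own. Each camera call takes 0.05 s, during which the arm holds its last target.

TASK

Restock the bottle warmer for the next case: swing its cover fully aside on its pin, throw every empty bottle without a cap into the yellow waste tub, and stand every full, capped bottle upright on the floor of a cell of its own. Then swing the cover fully shut over them, and leave everything else on the bench where it is.

Things in the scene. Friction and masses are not known exactly. Their poses are not given: they have to be found in the camera images.
- warmer: Bench-top bottle warmer, fixed: white square box 206 x 206 mm, rim 124 mm above the table, grey control housing 34 mm deep and 92 mm high on its near side. Inside, four cells (2 x 2), each 86 x 86 mm; dividers reach 80 mm, cell floors lie 20 mm above the table; outer walls 14 mm thick. Origin: centre of the underside, on the table; x away from the control housing, y to its left, z up.
- cover (a joint): Swing cover: flat plate over the warmer that turns about a fixed upright pin at the warmer's far right corner (seen from the control housing). Rad: 0 = shut against its stop, growing counter-clockwise from above, 1.62 = out beside the warmer's right side, against the other stop. It stays where it is left; pin friction about 0.45 N m, so 3 N at the free end moves it.
- cover_mid (a point): Centre of the cover, on the plate's underside, 126 mm above the table. Square aluminium plate 227 x 227 mm, 5 mm thick, with an upright rim 6 mm thick, its top 151 mm above the table, along all sides but +x. Axes turn with the cover and match the warmer's when shut; the pin lies 98.5 mm to +x and 98.5 mm to -y of this point.
- pivot (a point): Axis of the cover's fixed pin, at the height of the plate's underside (126 mm above the table); 106 mm to +x and 106 mm to -y of the warmer's centre. The pin's head reaches 162 mm above the table.
- tub: Yellow plastic waste tub, fixed, open on top, outside 130 (x) x 200 (y) x 100 mm high, walls and floor 4 to 5 mm. Origin: centre of its underside on the table, z up.
- cell1 (a point): Centre of the floor of the warmer's near left cell (seen from the control housing), 20 mm above the table.
- cell2 (a point): Centre of the floor of the warmer's near right cell (seen from the control housing), 20 mm above the table.
- cell3 (a point): Centre of the floor of the warmer's far left cell (seen from the control housing), 20 mm above the table.
- cell4 (a point): Centre of the floor of the warmer's far right cell (seen from the control housing), 20 mm above the table.
- fresh1_mid (a point): Full bottle, may be absent: amber glass with a white screw cap, standing on the table to the left of the warmer. Squat body 60 mm across up to 56 mm, shoulder to 68 mm, cap 32 mm across from 70 to 98 mm (its top); about 0.22 kg. This point: on its axis half-way up, 49 mm above its foot; z along its axis to the cap.
- fresh2_mid (a point): Full bottle, may be absent: amber glass with a white screw cap, standing on the table to the left of the warmer. Squat body 60 mm across up to 56 mm, shoulder to 68 mm, cap 32 mm across from 70 to 98 mm (its top); about 0.22 kg. This point: on its axis half-way up, 49 mm above its foot; z along its axis to the cap.
- fresh3_mid (a point): Full bottle, may be absent: amber glass with a white screw cap, standing on the table to the left of the warmer. Squat body 60 mm across up to 56 mm, shoulder to 68 mm, cap 32 mm across from 70 to 98 mm (its top); about 0.22 kg. This point: on its axis half-way up, 49 mm above its foot; z along its axis to the cap.
- fresh4_mid (a point): Full bottle, may be absent: amber glass with a white screw cap, standing on the table to the left of the warmer. Squat body 60 mm across up to 56 mm, shoulder to 68 mm, cap 32 mm across from 70 to 98 mm (its top); about 0.22 kg. This point: on its axis half-way up, 49 mm above its foot; z along its axis to the cap.
- empty1_mid (a point): Empty bottle, may be absent: the same amber glass but without a cap, standing in a cell of the warmer under the cover. Squat body 60 mm across up to 56 mm, shoulder to 68 mm, bare neck 26 mm across from 68 to 96 mm (its top); about 0.12 kg. This point: on its axis half-way up, 48 mm above its foot; z along its axis to the mouth.
- empty2_mid (a point): Empty bottle, may be absent: the same amber glass but without a cap, standing in a cell of the warmer under the cover. Squat body 60 mm across up to 56 mm, shoulder to 68 mm, bare neck 26 mm across from 68 to 96 mm (its top); about 0.12 kg. This point: on its axis half-way up, 48 mm above its foot; z along its axis to the mouth.
- empty3_mid (a point): Empty bottle, may be absent: the same amber glass but without a cap, standing in a cell of the warmer under the cover. Squat body 60 mm across up to 56 mm, shoulder to 68 mm, bare neck 26 mm across from 68 to 96 mm (its top); about 0.12 kg. This point: on its axis half-way up, 48 mm above its foot; z along its axis to the mouth.
- empty4_mid (a point): Empty bottle, may be absent: the same amber glass but without a cap, standing in a cell of the warmer under the cover. Squat body 60 mm across up to 56 mm, shoulder to 68 mm, bare neck 26 mm across from 68 to 96 mm (its top); about 0.12 kg. This point: on its axis half-way up, 48 mm above its foot; z along its axis to the mouth.
- tape_roll: Roll of white tape lying flat, 72 mm across, 25 mm high. Not part of the job. Origin: on its underside.
- kidney_dish: Open steel instrument dish, 110 x 190 x 35 mm. Not part of the job. Origin: on its underside.
- tube_clamp: Steel tubing clamp (forceps) lying flat, about 160 mm long, 8 mm high. Not part of the job. Origin: on its underside.
- arterial_filter: Clear domed filter housing on a blue base, 68 mm across, 80 mm high. Not part of the job. Origin: on its underside.
- gauze_pack: Paper gauze pack, 100 x 100 x 22 mm. Not part of the job. Origin: on its underside.
- flow_sensor: Grey clip-on flow sensor, 35 x 70 x 34 mm. Not part of the job. Origin: on its underside.
Not all that is in view belongs to the job. Leave any green look-alike of the part that bears fresh1_mid alone. Leave any green look-alike of the part that bears fresh2_mid alone.

How it is judged:
By the outcome, as a careful person would: the job done as asked, in the order asked, and still so for the second after the job is handed in, with the robot touching nothing.
Of fresh1, fresh2, fresh3, fresh4 only 3 to 4 are there at a start; the rules pass over those that are not, and their reading is None.
Of empty1, empty2, empty3, empty4 only 1 to 2 are there at a start; the rules pass over those that are not, and their reading is None.
At some moment in a run one of fresh1, fresh2, fresh3, fresh4 may be knocked a few centimetres aside while the robot is not near it.
It also fails if it takes over 210 s, if anything falls off the work surface, if the arm or the gripper's body presses on something with over 40 N, if the wrist force passes 120 N, or if a joint passes its speed limit or range.

## Working session

There is one attempt and no reset: what is moved stays moved. The work goes in short steps, Python scripts to look and compute and a tool call to move; the robot and the scene stay as the last step left them, time stands still between calls to the robot, and variables do not carry over. Pictures are saved under pics/ and viewed, and the job is handed in when it is done.

Besides the shell and the picture viewer there is one more tool, called after "Call:" by a JSON object that holds its "method" and its "body". jog_arm: Moves the arm, as the interface text tells. Its arguments: {"type":"object","properties":{"rows":{"type":"array"}},"required":["rows"]}

```bash
mkdir -p pics
cat > h.py <<'E'
import numpy as np, cv2
from rig import bot, vision
def cap(name, fn=None):
    ci=vision.camera_info(name); p,d=vision.capture(name)
    if fn: cv2.imwrite('pics/'+fn, p[:,:,::-1])
    return p,d,ci
def f(ci,H=420): return H/2/np.tan(np.radians(ci['vertical_fov'])/2)
def rays(ci,uv):
    uv=np.atleast_2d(np.array(uv,float)); F=f(ci)
    q=(uv-[ci['cx'],ci['cy']])/F; s=q.copy()
    for _ in range(20): s=q/(1+ci['k1']*(s**2).sum(1,keepdims=True))
    return np.c_[s,np.ones(len(s))]
def plane(ci,uv,z):
    r=rays(ci,uv)@np.array(ci['rotation']).T; o=np.array(ci['position'])
    t=(z-o[2])/r[:,2]; return o+r*t[:,None]
def cloud(d,ci):
    v,u=np.mgrid[:d.shape[0],:d.shape[1]]
    r=rays(ci,np.c_[u.ravel(),v.ravel()])*d.ravel()[:,None]
    P=r@np.array(ci['rotation']).T+np.array(ci['position'])
    P[d.ravel()==0]=np.nan
    return P.reshape(*d.shape,3)
def proj(ci,P):
    P=np.atleast_2d(P); c=(P-np.array(ci['position']))@np.array(ci['rotation'])
    s=c[:,:2]/c[:,2:]; s=s*(1+ci['k1']*(s**2).sum(1,keepdims=True))
    return s*f(ci)+[ci['cx'],ci['cy']]
E
python3 - <<'E'
from h import *
for n in ['scene','side','wrist']:
    p,d,ci=cap(n,n+'0.png'); np.savez('/tmp/'+n,p=p,d=d); print(n,ci)
s=bot.read_state(); print(s)
E
```

```text
scene {'vertical_fov': 51.86712422520436, 'cx': 273.56244034252876, 'cy': 209.41646357150483, 'k1': -0.038969096982059005, 'position': array([1.2630565 , 0.51759749, 0.82405083]), 'rotation': array([[-0.55112361,  0.537678  , -0.63809493],
       [ 0.83430797,  0.34234761, -0.43212072],
       [-0.01389153, -0.77051962, -0.63726489]])}
side {'vertical_fov': 51.880354991614055, 'cx': 281.9706824381286, 'cy': 205.16767414545785, 'k1': -0.09907525673283786, 'position': array([ 0.48276409, -0.81071807,  0.82754327]), 'rotation': array([[ 0.99969728,  0.00454318,  0.02418067],
       [-0.01531244, -0.65438303,  0.75600818],
       [ 0.0192581 , -0.75614959, -0.65411537]])}
wrist {'vertical_fov': 65.73184647843593, 'cx': 276.7566065579734, 'cy': 209.85186169877184, 'k1': 0.00021859748285425512, 'position': array([0.62378398, 0.07586282, 0.38459944]), 'rotation': array([[ 9.99997778e-01,  3.26540840e-04, -2.08266854e-03],
       [-2.63747677e-04, -9.60788902e-01, -2.77280754e-01],
       [-2.09154831e-03,  2.77280688e-01, -9.60786681e-01]])}
{'time_s': 0.15, 'joint_positions': array([-1.02275973e+01,  3.02673566e+01,  8.21389791e+01,  5.93053211e-04,
        6.76897778e+01, -1.02274474e+01]), 'qvel': array([-0.01312484, -0.12326258, -0.20580265, -0.04290057,  0.02063461,
       -0.02477072]), 'tau': array([ 9.14956272e-04, -4.40429199e+01, -1.76841742e+01,  6.33679633e-02,
        5.52540855e-02, -1.06930895e-04]), 'position': array([6.24460370e-01, 1.26412437e-04, 2.32792730e-01]), 'tcp_rot': array([[ 6.80676730e-06,  9.99998640e-01, -1.64914159e-03],
       [ 9.99999953e-01, -6.30003056e-06,  3.07278037e-04],
       [ 3.07267229e-04, -1.64914360e-03, -9.99998593e-01]]), 'force': array([ 0.06057998,  0.54869372, -0.42256461]), 'moment': array([ 0.00404695,  0.02551738, -0.04846832]), 'opening': 1.0003846402860874}
```

View pics/scene0.png

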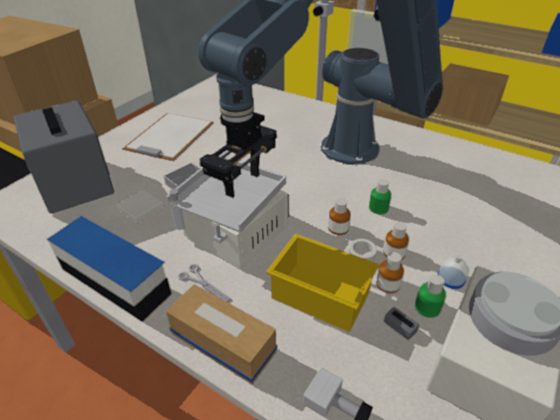

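View pics/side0.png

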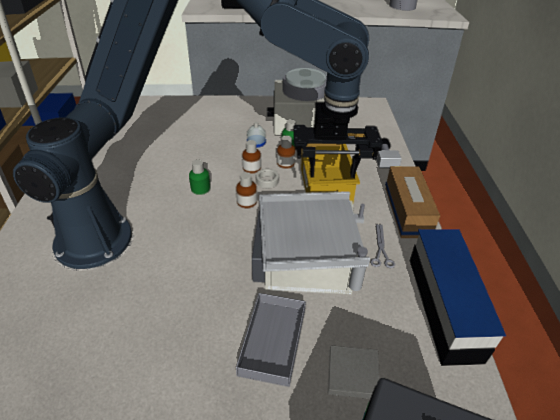

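View pics/wrist0.png

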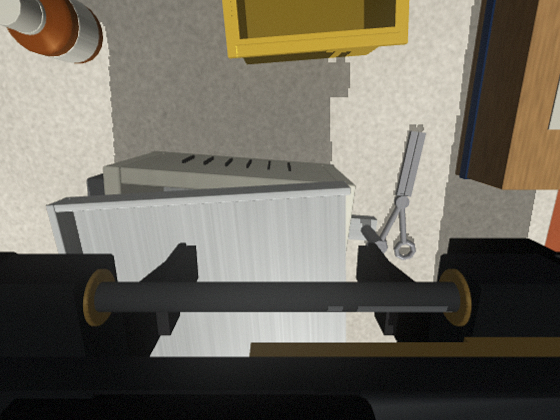

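The scene view shows capped amber bottles at about (340,217), (397,240) and (391,272), with green look-alikes at (381,198) and (431,296). The cover is shut on the warmer at about (230,195). The side view shows the pin at about (358,250), with the kidney dish in front. Next I'll measure positions.

```bash
cat > m.py <<'E'
from h import *
def amber(p):
    h=cv2.cvtColor(p,cv2.COLOR_RGB2HSV); return ((h[...,0]>=5)&(h[...,0]<=14)&(h[...,1]>140)&(h[...,2]>50)).astype(np.uint8)
def green(p):
    h=cv2.cvtColor(p,cv2.COLOR_RGB2HSV); return ((h[...,0]>=50)&(h[...,0]<=75)&(h[...,1]>120)).astype(np.uint8)
def yellow(p):
    h=cv2.cvtColor(p,cv2.COLOR_RGB2HSV); return ((h[...,0]>=20)&(h[...,0]<=32)&(h[...,1]>150)&(h[...,2]>60)).astype(np.uint8)
def rep(p,d,ci,box=(0.25,1.0,-.6,.75)):
    C=cloud(d,ci)
    for nm,fn in [('amber',amber),('green',green),('yellow',yellow)]:
        n,l,st,c=cv2.connectedComponentsWithStats(fn(p))
        for i in range(1,n):
            if st[i,4]<60: continue
            P=C[l==i]; P=P[~np.isnan(P[:,0])]
            if len(P)<20: continue
            m=np.median(P,0)
            if not(box[0]<m[0]<box[1] and box[2]<m[1]<box[3] and m[2]<.3): continue
            print(nm,st[i],'uv',c[i].round(),'lo',np.percentile(P,2,0).round(3),'med',m.round(3),'hi',np.percentile(P,98,0).round(3))
E
python3 - <<'E'
from m import *
for n in ['scene','side']:
    z=np.load(f'/tmp/{n}.npz'); ci=vision.camera_info(n); print(n); rep(z['p'],z['d'],ci)
    C=cloud(z['d'],ci)
    # cover plate at z~.131, rim .151
    for lo,hi in [(.126,.136),(.146,.156),(.028,.04),(.157,.168)]:
        m=((C[...,2]>lo)&(C[...,2]<hi)&(C[...,0]>.3)&(C[...,0]<.95)&(abs(C[...,1])<.45)).astype(np.uint8)
        k,l,st,c=cv2.connectedComponentsWithStats(m)
        for i in range(1,k):
            if st[i,4]<25: continue
            P=C[l==i][:,:2].astype(np.float32); r=cv2.minAreaRect(P)
            print(lo,st[i],'rect',np.round(r[0],3),np.round(r[1],3),round(r[2],1))
E
```

```text
scene
amber [159 125  51  35  63] uv [182. 148.] lo [ 0.159 -0.54   0.001] med [ 0.34  -0.51   0.005] hi [ 0.416 -0.488  0.009]
green [370 189  20  25 373] uv [379. 202.] lo [0.267 0.2   0.007] med [0.29  0.229 0.045] hi [0.298 0.249 0.068]
green [416 283  29  34 623] uv [429. 302.] lo [0.545 0.437 0.007] med [0.57  0.464 0.048] hi [0.577 0.489 0.069]
yellow [ 267  234  112   97 6581] uv [321. 281.] lo [0.582 0.133 0.003] med [0.626 0.231 0.053] hi [0.722 0.338 0.102]
0.126 [ 167  168  119   66 3505] rect [ 0.575 -0.09 ] [0.236 0.234] 1.1
0.146 [176 168  27  22 102] rect [ 0.599 -0.203] [0.111 0.011] 3.6
0.146 [238 168  48  59 289] rect [0.556 0.011] [0.241 0.078] 22.9
0.028 [163 162  37  25 130] rect [ 0.476 -0.361] [0.081 0.112] 78.6
0.028 [183 218 105  46 335] rect [ 0.635 -0.025] [0.145 0.289] 41.3
0.028 [328 218  22  12  71] rect [0.43  0.166] [0.028 0.06 ] 18.2
0.028 [384 243  24  12  69] rect [0.437 0.333] [0.024 0.06 ] 8.6
0.028 [284 255  81  29 283] rect [0.594 0.212] [0.065 0.192] 25.6
0.028 [ 58 261 112  54 327] rect [ 0.936 -0.204] [0.093 0.311] 18.4
0.028 [377 274  25  1
[... 1620 characters left out ...]
 [0.866 0.385] [0.068 0.109] 3.8
0.028 [276 154  19   8  62] rect [0.524 0.338] [0.029 0.059] 83.6
0.028 [315 158  32  22 105] rect [0.666 0.281] [0.081 0.112] 5.1
0.028 [243 161  18   6  56] rect [0.42  0.309] [0.055 0.023] 7.8
0.028 [387 179  34  53 140] rect [0.857 0.119] [0.224 0.05 ] 89.8
0.028 [237 192  20  10  61] rect [0.413 0.142] [0.056 0.025] 11.6
0.028 [412 251  79 109 377] rect [ 0.845 -0.235] [0.093 0.314] 18.2
0.028 [253 273  13   5  40] rect [ 0.453 -0.147] [0.006 0.029] 83.0
0.028 [266 280  84   9 280] rect [ 0.567 -0.174] [0.009 0.193] 84.5
0.028 [236 293  70  88 577] rect [ 0.486 -0.303] [0.194 0.11 ] 77.4
0.157 [357 246  11  10  82] rect [ 0.676 -0.186] [0.021 0.022] 43.3
```

Run:
```python
import cv2,numpy as np
p=cv2.imread('pics/side0.png'); q=p[110:320,180:430]; cv2.imwrite('pics/side0z.png',cv2.resize(q,None,fx=2.8,fy=2.8,interpolation=cv2.INTER_CUBIC))
p=cv2.imread('pics/scene0.png'); q=p[160:340,160:480]; cv2.imwrite('pics/scene0z.png',cv2.resize(q,None,fx=2.5,fy=2.5,interpolation=cv2.INTER_CUBIC))
```

```text
(no output)
```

View pics/side0z.png

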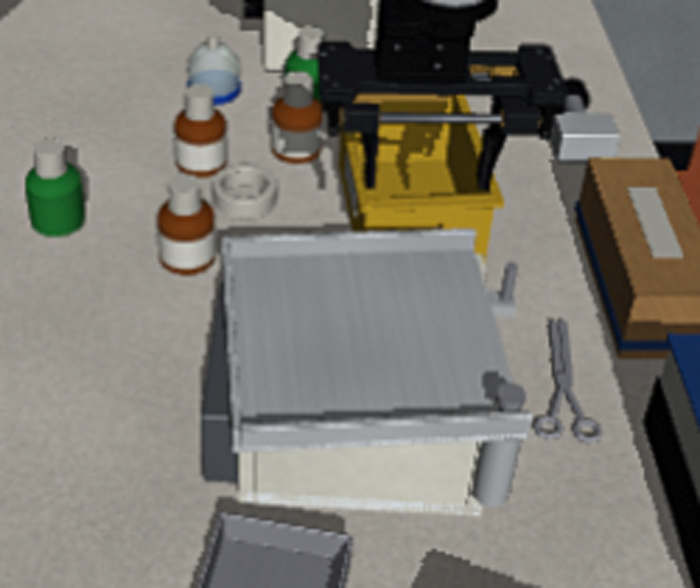

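View pics/scene0z.png

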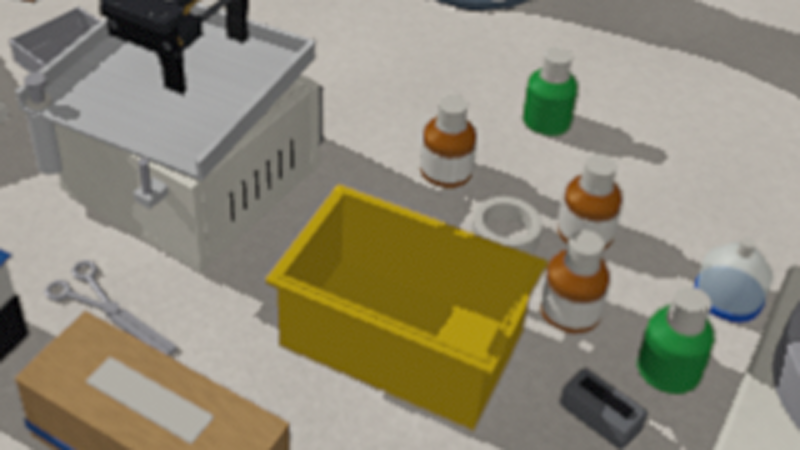

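```bash
cat >> m.py <<'E'
from scipy.optimize import least_squares
def circ(P,r,c0):
    return least_squares(lambda c:np.hypot(P[:,0]-c[0],P[:,1]-c[1])-r,c0,loss='soft_l1',f_scale=.002)
def bottles(views,guesses,zr=(.012,.053)):
    for g in guesses:
        out=[]
        for p,d,ci in views:
            C=cloud(d,ci); 
            m=(C[...,2]>zr[0])&(C[...,2]<zr[1])&(np.hypot(C[...,0]-g[0],C[...,1]-g[1])<.042)
            P=C[m]
            if len(P)<25: out.append(None); continue
            s=circ(P,.030,g); 
            m2=(C[...,2]>.08)&(C[...,2]<.094)&(np.hypot(C[...,0]-g[0],C[...,1]-g[1])<.03); Q=C[m2]
            s2=circ(Q,.016,g).x.round(4) if len(Q)>8 else None
            top=np.nanmax(C[...,2][(np.hypot(C[...,0]-s.x[0],C[...,1]-s.x[1])<.02)])
            out.append((s.x.round(4),len(P),round(np.sqrt(np.mean(s.fun**2)),4),'cap',s2,'top',round(float(top),3)))
        print(g,*out,sep='\n   ')
E
python3 - <<'E'
from m import *
V=[(*[np.load(f'/tmp/{n}.npz')[k] for k in 'pd'],vision.camera_info(n)) for n in ['scene','side']]
bottles(V,[(.41,.17),(.418,.337),(.53,.365),(.272,.226),(.55,.46)])
C=cloud(V[0][1],V[0][2]); C2=cloud(V[1][1],V[1][2])
for C in (C,C2):
    m=(C[...,2]>.094)&(C[...,2]<.106)&(C[...,1]>.1)&(C[...,1]<.36)&(C[...,0]>.56)&(C[...,0]<.75)
    print('tub',cv2.minAreaRect(C[m][:,:2].astype(np.float32)),m.sum())
    # highest things in area right of warmer
    m=(C[...,0]>.35)&(C[...,0]<.72)&(C[...,1]<-.22)&(C[...,1]>-.5); print('zmax right',np.nanpercentile(C[m][:,2],[50,90,99,100]))
    # housing: z ~ .092
    m=(C[...,2]>.087)&(C[...,2]<.097)&(C[...,0]>.4)&(C[...,0]<.5)&(C[...,1]>-.25)&(C[...,1]<.08); 
    if m.sum()>5: print('housing',cv2.minAreaRect(C[m][:,:2].astype(np.float32)),m.sum())
    # vertical warmer walls: +y wall points
    for zz in [(.03,.085)]:
        m=(C[...,2]>zz[0])&(C[...,2]<zz[1])&(C[...,0]>.48)&(C[...,0]<.65)
        for s,lo,hi in [('+y',-.02,.05),('-y',-.22,-.15)]:
            k=m&(C[...,1]>lo)&(C[...,1]<hi)
            if k.sum()>50:
                P=C[k]; a=np.polyfit(P[:,0],P[:,1],1); print(s,'y at x=.5645',np.polyval(a,.5645),'slope deg',np.degrees(np.arctan(a[0])),k.sum(),np.std(P[:,1]-np.polyval(a,P[:,0])))
    k=(C[...,2]>.03)&(C[...,2]<.09)&(C[...,0]>.63)&(C[...,0]<.70)&(C[...,1]>-.15)&(C[...,1]<-.03)
    if k.sum()>50: P=C[k]; a=np.polyfit(P[:,1],P[:,0],1); print('+x wall: x at y=-.087',np.polyval(a,-.087),np.degrees(np.arctan(a[0])),k.sum())
    k=(C[...,2]>.146)&(C[...,2]<.156)&(C[...,0]>.4)&(C[...,0]<.7)
    for s,lo,hi in [('+y',-.005,.05),('-y',-.23,-.17)]:
        q=k&(C[...,1]>lo)&(C[...,1]<hi)&(C[...,0]>.48)
        if q.sum()>20: P=C[q]; a=np.polyfit(P[:,0],P[:,1],1); print('rim',s,np.polyval(a,.5725),np.degrees(np.arctan(a[0])),q.sum())
E
```

```text
(0.41, 0.17)
   (array([0.4108, 0.1596]), 252, np.float64(0.0013), 'cap', array([0.4104, 0.1592]), 'top', 0.102)
   (array([0.4088, 0.1611]), 211, np.float64(0.0015), 'cap', array([0.4094, 0.1615]), 'top', 0.101)
(0.418, 0.337)
   (array([0.4183, 0.3298]), 225, np.float64(0.0012), 'cap', array([0.4179, 0.3298]), 'top', 0.101)
   (array([0.4175, 0.3305]), 193, np.float64(0.0019), 'cap', array([0.4185, 0.3308]), 'top', 0.101)
(0.53, 0.365)
   (array([0.5295, 0.3574]), 299, np.float64(0.0011), 'cap', array([0.5287, 0.3577]), 'top', 0.102)
   (array([0.5262, 0.3578]), 200, np.float64(0.002), 'cap', array([0.5265, 0.3587]), 'top', 0.1)
(0.272, 0.226)
   (array([0.2663, 0.2209]), 235, np.float64(0.0016), 'cap', array([0.2654, 0.2208]), 'top', 0.585)
   (array([0.2651, 0.2214]), 227, np.float64(0.0018), 'cap', array([0.265 , 0.2225]), 'top', 0.556)
(0.55, 0.46)
   (array([0.5467, 0.4616]), 337, np.float64(0.0011), 'cap', array([0.546 , 0.4613]), 'top', 0.103)
   None
tub ((0.6497547626495361, 0.23363327980041504), (0.14899933338165283, 0.21759425103664398), 4.064999580383301) 1484
zmax righ
[... 206 characters left out ...]
slope deg -3.6202131591276117 614 0.003749895457341608
+x wall: x at y=-.087 0.6817516187816315 4.12953579705303 448
rim +y 0.01683522105170073 3.4634862020860084 193
rim -y -0.2053041938340249 6.194704371749687 129
tub ((0.6479030251502991, 0.22161224484443665), (0.1454898715019226, 0.19908492267131805), 4.1100616455078125) 402
zmax right [0.00100209 0.0215172  0.0344861  0.03900492]
housing ((0.44843152165412903, -0.06649412959814072), (0.02308318018913269, 0.1685766875743866), 1.1408973932266235) 303
-y y at x=.5645 -0.17609723417978237 slope deg -0.896829371688057 1132 0.009747616759952858
rim +y 0.015679954205436202 3.3920789386562684 218
rim -y -0.20549284335213366 4.20696907081894 357
```

Three capped amber bottles fit the description: B1 (.410,.160), B2 (.418,.330), B3 (.528,.358). The two green ones are the look-alikes to leave. For the cover, I'll loosely straddle its near (-x) rim and turn it with the arm. First I move to the rim.

Call:
{"method": "jog_arm", "body": {"rows": [{"dp": [-10,-45,0],"turn": [0,0,-1.75],"grip": 0.35},{"dp": [-20,-85,10],"turn": [0,0,-3.5],"grip": 0.35},{"dp": [-30,-125,30],"turn": [0,0,-3.5],"grip": 0.35},{"dp": [-34,-167,45],"turn": [0,0,-3.5],"grip": 0.35},{"dp": [-34,-167,60],"turn": [0,0,-3.5],"grip": 0.35},{"dp": [-34,-167,60],"turn": [0,0,-3.5],"grip": 0.35},{"dp": [-34,-167,60],"turn": [0,0,-3.5],"grip": 0.35}]}}

```text
time_s: 0.85
position: [0.4591, -0.0343, 0.1739]
tcp_rot: [[-0.061, 0.998, 0.001], [0.998, 0.061, -0.0], [-0.0, 0.001, -1.0]]
force: [0.8, 0.7, -0.1]
opening: 0.445
```

Run:
```python
from h import *
p,d,ci=cap('wrist','w1.png'); cap('scene','s1.png')
```

```text
(no output)
```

View pics/w1.png

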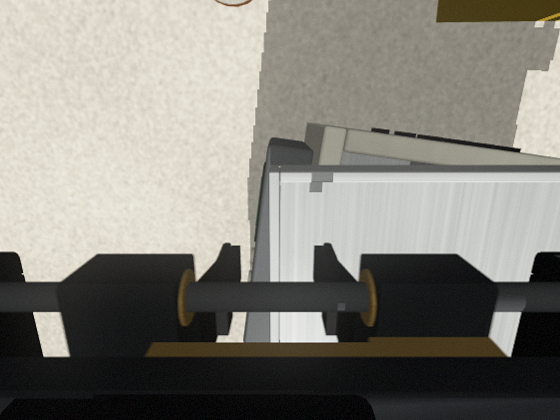

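View pics/s1.png

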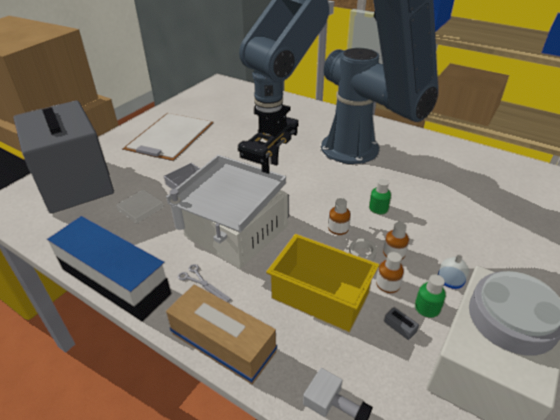

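The rim (column ~275) lies midway between the fingers at 240 and 315, so I can descend.

Call:
{"method": "jog_arm", "body": {"rows": [{"dp": [0,0,13],"turn": [0,0,0],"grip": 0.3},{"dp": [0,0,26],"turn": [0,0,0],"grip": 0.3},{"dp": [0,0,26],"turn": [0,0,0],"grip": 0.25},{"dp": [0,0,26],"turn": [0,0,0],"grip": 0.25}]}}

```text
time_s: 1.35
position: [0.4589, -0.034, 0.1479]
tcp_rot: [[-0.062, 0.998, 0.001], [0.998, 0.062, -0.0], [-0.0, 0.001, -1.0]]
force: [0.5, 0.4, -0.0]
opening: 0.261
```

```bash
cat > arc.py <<'E'
import sys
from h import *
pin=np.array([.677,-.186])
def arc(th,p0=None,R=None):
    s=bot.read_state(); p0=np.array(s['position']); R=np.array(s['tcp_rot'])
    for t in th:
        a=np.radians(t); M=np.array([[np.cos(a),-np.sin(a)],[np.sin(a),np.cos(a)]])
        q=pin+M@(p0[:2]-pin); dp=R.T@np.array([*(q-p0[:2]),0])*1000
        print(t,dp.round(0)[:2], q.round(3))
if __name__=='__main__':
    a,b=map(float,sys.argv[1:3]); arc(np.linspace(a,b,10)); print(bot.read_state()['joint_positions'],bot.read_state()['force'])
E
python3 arc.py 4 49
```

```text
4.0 [-15. -11.] [ 0.449 -0.05 ]
9.0 [-35. -23.] [ 0.438 -0.07 ]
14.0 [-55. -34.] [ 0.429 -0.091]
19.0 [-77. -42.] [ 0.421 -0.113]
24.0 [-99. -49.] [ 0.416 -0.136]
29.0 [-122.  -54.] [ 0.413 -0.159]
34.0 [-145.  -57.] [ 0.411 -0.182]
39.0 [-168.  -57.] [ 0.412 -0.205]
44.0 [-191.  -56.] [ 0.415 -0.228]
49.0 [-214.  -53.] [ 0.419 -0.251]
[-1.81996328e+01  2.58358004e+01  1.10162139e+02  1.07100179e-03
  4.39464664e+01 -2.17275868e+01] [ 0.52954947  0.37534572 -0.02189104]
```

Call:
{"method": "jog_arm", "body": {"rows": [{"dp": [-15,-11,0],"turn": [0,0,-4],"grip": 0.25},{"dp": [-35,-23,0],"turn": [0,0,-9],"grip": 0.25},{"dp": [-55,-34,0],"turn": [0,0,-14],"grip": 0.25},{"dp": [-77,-42,0],"turn": [0,0,-19],"grip": 0.25},{"dp": [-99,-49,0],"turn": [0,0,-24],"grip": 0.25},{"dp": [-122,-54,0],"turn": [0,0,-29],"grip": 0.25},{"dp": [-145,-57,0],"turn": [0,0,-34],"grip": 0.25},{"dp": [-168,-57,0],"turn": [0,0,-39],"grip": 0.25},{"dp": [-191,-56,0],"turn": [0,0,-44],"grip": 0.25},{"dp": [-214,-53,0],"turn": [0,0,-49],"grip": 0.25}]}}

```text
time_s: 2.35
position: [0.4206, -0.252, 0.1488]
tcp_rot: [[-0.794, 0.608, 0.006], [0.608, 0.794, -0.001], [-0.005, 0.003, -1.0]]
force: [7.8, 4.5, -1.9]
opening: 0.253
```

```bash
python3 arc.py 4.5 45; python3 -c "
from h import *
cap('scene','s2.png')"
```

```text
4.5 [-17. -12.] [ 0.427 -0.272]
9.0 [-35. -23.] [ 0.434 -0.291]
13.5 [-53. -32.] [ 0.443 -0.31 ]
18.0 [-72. -40.] [ 0.454 -0.328]
22.5 [-92. -47.] [ 0.465 -0.345]
27.0 [-112.  -52.] [ 0.479 -0.361]
31.5 [-133.  -55.] [ 0.493 -0.376]
36.0 [-154.  -56.] [ 0.508 -0.39 ]
40.5 [-174.  -56.] [ 0.525 -0.403]
45.0 [-195.  -55.] [ 0.542 -0.414]
[-44.13011825  27.44901788 106.16160173   0.26402746  46.11176714
 -96.87896436] [ 7.76120269  4.46018797 -1.8997998 ]
```

View pics/s2.png

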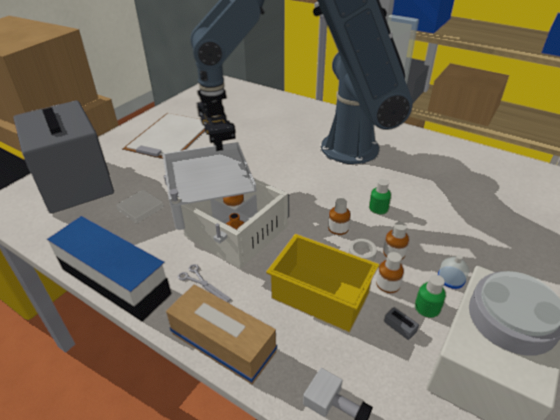

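Call:
{"method": "jog_arm", "body": {"rows": [{"dp": [-17,-12,0],"turn": [0,0,-4.5],"grip": 0.25},{"dp": [-35,-23,0],"turn": [0,0,-9],"grip": 0.25},{"dp": [-53,-32,0],"turn": [0,0,-13.5],"grip": 0.25},{"dp": [-72,-40,0],"turn": [0,0,-18],"grip": 0.25},{"dp": [-92,-47,0],"turn": [0,0,-22.5],"grip": 0.25},{"dp": [-112,-52,0],"turn": [0,0,-27],"grip": 0.25},{"dp": [-133,-55,0],"turn": [0,0,-31.5],"grip": 0.25},{"dp": [-154,-56,0],"turn": [0,0,-36],"grip": 0.25},{"dp": [-166,-56,0],"turn": [0,0,-38.5],"grip": 0.25},{"dp": [-178,-56,0],"turn": [0,0,-41],"grip": 0.25}]}}

```text
time_s: 3.4
position: [0.5227, -0.3986, 0.1474]
tcp_rot: [[-0.998, -0.062, -0.009], [-0.063, 0.998, 0.013], [0.008, 0.013, -1.0]]
force: [-8.4, 16.2, 6.9]
opening: 0.247
```

```bash
python3 arc.py 1 10;python3 - <<'E'
from h import *
p,d,ci=cap('side','sd3.png'); C=cloud(d,ci)
m=(C[...,2]>.146)&(C[...,2]<.156)&(C[...,0]>.4)&(C[...,0]<.75)&(C[...,1]<-.2)
P=C[m][:,:2].astype(np.float32); print(cv2.minAreaRect(P),m.sum())
E
```

```text
1.0 [-4. -3.] [ 0.526 -0.401]
2.0 [-7. -6.] [ 0.53  -0.404]
3.0 [-11.  -8.] [ 0.534 -0.406]
4.0 [-15. -11.] [ 0.538 -0.409]
5.0 [-18. -14.] [ 0.542 -0.411]
6.0 [-22. -16.] [ 0.546 -0.414]
7.0 [-26. -19.] [ 0.55  -0.416]
8.0 [-30. -21.] [ 0.554 -0.418]
9.0 [-34. -24.] [ 0.558 -0.42 ]
10.0 [-38. -26.] [ 0.562 -0.422]
[-4.71058042e+01  3.86312275e+01  8.07795986e+01  1.32762579e-01
  6.14637037e+01 -1.40752548e+02] [-8.4132235  16.23728435  6.94142248]
((0.5750167369842529, -0.296991765499115), (0.19958451390266418, 0.22673839330673218), 88.42801666259766) 867
```

View pics/sd3.png

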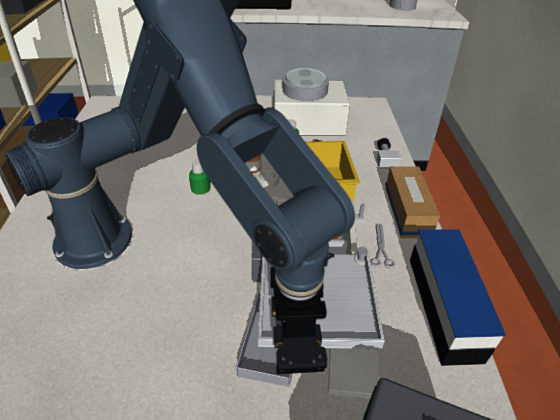

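Call:
{"method": "jog_arm", "body": {"rows": [{"dp": [0,0,0],"turn": [0,0,0],"grip": 0.25},{"dp": [-4,-3,0],"turn": [0,0,-1],"grip": 0.25},{"dp": [-4,-3,0],"turn": [0,0,-1],"grip": 0.25},{"dp": [-4,-3,0],"turn": [0,0,-1],"grip": 0.25}]}}

```text
time_s: 3.85
position: [0.5253, -0.3985, 0.1466]
tcp_rot: [[-0.997, -0.079, -0.012], [-0.079, 0.997, 0.017], [0.01, 0.017, -1.0]]
force: [-6.4, 11.5, 4.8]
opening: 0.253
```

```bash
cat > cov.py <<'E'
from h import *
def fits(C,sel,axis):
    P=C[sel]
    return P
p,d,ci=cap('side','cov.png'); C=cloud(d,ci)
m=(C[...,2]>.1465)&(C[...,2]<.156)&(C[...,0]>.4)&(C[...,0]<.75)&(C[...,1]<-.15)
x,y=C[...,0],C[...,1]
k=m&(x>.645); P=C[k]
if k.sum()>20:
    for _ in range(3):
        a=np.polyfit(P[:,1],P[:,0],1); r=P[:,0]-np.polyval(a,P[:,1]); P=P[abs(r)<.006]
    print('far rim: x@y=-.3',np.polyval(a,-.3),'angle',-np.degrees(np.arctan(a[0])),len(P))
k=m&(y<-.38); P=C[k]
if k.sum()>20:
    for _ in range(3):
        a=np.polyfit(P[:,0],P[:,1],1); r=P[:,1]-np.polyval(a,P[:,0]); P=P[abs(r)<.006]
    print('-y rim y@.57',np.polyval(a,.57),'angle',np.degrees(np.arctan(a[0])),len(P))
k=(C[...,2]>.122)&(C[...,2]<.136)&(x>.4)&(x<.75)&(y<-.21)
print(cv2.minAreaRect(C[k][:,:2].astype(np.float32)))
E
python3 cov.py
```

```text
far rim: x@y=-.3 0.6830774946849488 angle -2.7062664390560855 235
-y rim y@.57 -0.39290359003528114 angle -1.5734278521153053 327
((0.5719699859619141, -0.37054574489593506), (0.22564268112182617, 0.32064178586006165), 0.11285354942083359)
```

The warmer's own walls measure a yaw of about -4°, so the cover started slightly ajar. It is now against its open stop: cover at about 88°, contact force rising. I'll back off and lift.

Call:
{"method": "jog_arm", "body": {"rows": [{"dp": [4,8,0],"turn": [0,0,0],"grip": 0.25},{"dp": [4,8,-20],"turn": [0,0,0],"grip": 0.3},{"dp": [4,8,-60],"turn": [0,0,0],"grip": 0.3},{"dp": [4,8,-100],"turn": [0,0,0],"grip": 0.5},{"dp": [4,45,-130],"turn": [0,0,8],"grip": 1},{"dp": [4,90,-150],"turn": [0,0,16],"grip": 1},{"dp": [4,140,-150],"turn": [0,0,24],"grip": 1},{"dp": [4,180,-150],"turn": [0,0,32],"grip": 1},{"dp": [4,180,-150],"turn": [0,0,40],"grip": 1},{"dp": [4,180,-150],"turn": [0,0,40],"grip": 1}]}}

```text
time_s: 4.9
position: [0.5118, -0.2261, 0.2991]
tcp_rot: [[-0.816, 0.579, 0.002], [0.579, 0.816, -0.002], [-0.003, -0.0, -1.0]]
force: [-0.2, -1.1, -0.2]
opening: 0.849
```

```bash
python3 cov.py
python3 - <<'E'
from h import *
for n in ['side','scene','wrist']:
    p,d,ci=cap(n,n[:2]+'4.png'); np.savez('/tmp/%s4'%n,p=p,d=d,pos=ci['position'],rot=ci['rotation'])
E
```

```text
far rim: x@y=-.3 0.683012444164892 angle -2.732517719775005 241
-y rim y@.57 -0.39280084206720695 angle -1.643915950228314 531
((0.5719953179359436, -0.36955082416534424), (0.2256663590669632, 0.3189544081687927), 0.021632183343172073)
```

View pics/si4.png

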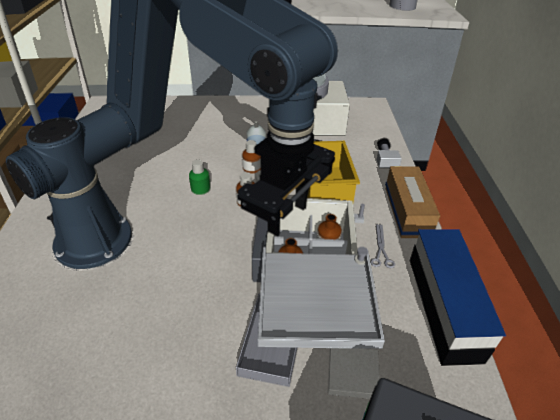

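View pics/wr4.png

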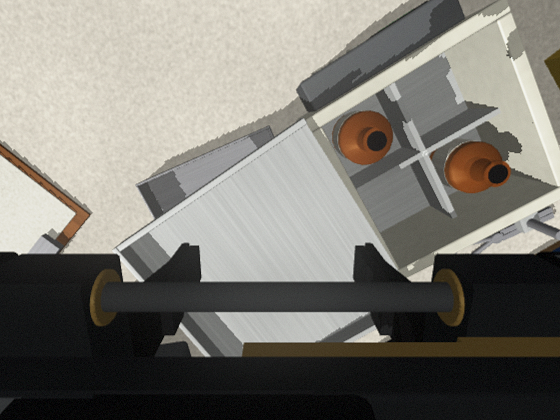

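View pics/sc4.png

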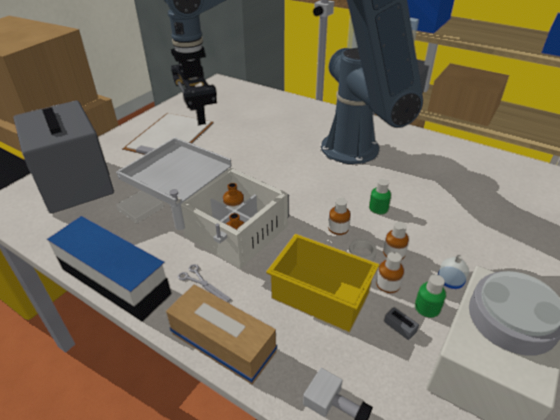

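The cover is fully open. Two uncapped empties are inside, at wrist pixels (365,137) in the near-right cell and (478,167) in the far-left cell. Next I'll measure them and the warmer.

```bash
cat > w.py <<'E'
from m import *
def warmer(C):
    m=(C[...,2]>.119)&(C[...,2]<.129)&(C[...,0]>.44)&(C[...,0]<.70)&(C[...,1]>-.19)&(C[...,1]<.07)
    k,l,st,c=cv2.connectedComponentsWithStats(m.astype(np.uint8))
    P=C[m][:,:2].astype(np.float32); print('warmer rim',cv2.minAreaRect(P),m.sum())
    return m
def necks(C,z=(.105,.122),r=.013,zb=.02):
    m=(C[...,2]>z[0])&(C[...,2]<z[1]) &(C[...,0]>.47)&(C[...,0]<.68)&(C[...,1]>-.17)&(C[...,1]<.03)
    return m
E
python3 - <<'E'
from w import *
for n in ['wrist','side','scene']:
    z=np.load(f'/tmp/{n}4.npz'); ci=vision.camera_info(n); ci['position']=z['pos'];ci['rotation']=z['rot']
    C=cloud(z['d'],ci); print(n); warmer(C)
    for (ex,ey) in [(.539,-.12),(.617,-.027)]:
        a=amber(z['p'])>0
        R=np.hypot(C[...,0]-ex,C[...,1]-ey)
        k=(R<.045)&(C[...,2]>.04)&(C[...,2]<.075)&a
        if k.sum()>25:
            s=circ(C[k],.030,(ex,ey)); print('body',s.x.round(4),k.sum(),np.sqrt(np.mean(s.fun**2)).round(4))
        k=(R<.035)&(C[...,2]>.093)&(C[...,2]<.122)
        if k.sum()>8:
            s=circ(C[k],.013,(ex,ey)); print('neck',s.x.round(4),k.sum(),np.sqrt(np.mean(s.fun**2)).round(4),'top',np.percentile(C[k][:,2],95).round(4))
    for s,sel,ax in [('+y wall',(C[...,2]>.03)&(C[...,2]<.11)&(C[...,0]>.5)&(C[...,0]<.66)&(C[...,1]>.02)&(C[...,1]<.055),0),('+x wall',(C[...,2]>.03)&(C[...,2]<.11)&(C[...,0]>.66)&(C[...,0]<.71)&(C[...,1]>-.15)&(C[...,1]<.02),1)]:
        P=C[sel]
        if len(P)<60: continue
        for _ in range(4):
            a=np.polyfit(P[:,ax],P[:,1-ax],1); r=P[:,1-ax]-np.polyval(a,P[:,ax]); P=P[abs(r)<.004]
        print(s,'slope',np.degrees(np.arctan(a[0])),'at centre',np.polyval(a,.578 if ax==0 else -.073),len(P))
# wrist px: corners
z=np.load('/tmp/wrist4.npz'); ci=vision.camera_info('wrist');ci['position']=z['pos'];ci['rotation']=z['rot']
print(plane(ci,[(376,140),(497,174)],.116))
E
```

```text
wrist
warmer rim ((0.5828226208686829, -0.08250143378973007), (0.22559627890586853, 0.22258782386779785), 84.67215728759766) 10316
neck [ 0.5261 -0.117 ] 702 0.0046 top 0.1181
body [ 0.6279 -0.0317] 126 0.0004
neck [ 0.6275 -0.0321] 843 0.0041 top 0.118
+y wall slope -3.5814492921234784 at centre 0.01743480188862484 1369
+x wall slope 4.278255323068722 at centre 0.6661038076382538 4068
side
warmer rim ((0.5837124586105347, -0.08262386173009872), (0.22440168261528015, 0.2231445610523224), 87.13103485107422) 722
neck [ 0.5259 -0.1168] 148 0.0037 top 0.1176
body [ 0.6278 -0.0309] 37 0.0013
neck [ 0.6275 -0.0319] 132 0.0036 top 0.1173
+y wall slope -1.7374420595066 at centre 0.020104136041394216 167
+x wall slope 3.8499251898996896 at centre 0.6665723373419848 130
scene
warmer rim ((0.583489179611206, -0.07564138621091843), (0.2218736708164215, 0.22587306797504425), 88.7364273071289) 1237
neck [ 0.5283 -0.1182] 103 0.0035 top 0.1189
neck [ 0.6301 -0.0326] 128 0.0037 top 0.1184
+y wall slope -4.186342948295368 at centre 0.0296610806121774 881
+x wall slope 4.20102382884118 at centre 0.6828451604724233 891
[[ 0.52594083 -0.11666041  0.116     ]
 [ 0.62845318 -0.0320807   0.116     ]]
```

Run:
```python
import cv2
p=cv2.imread('pics/wr4.png')[0:290,290:560]; cv2.imwrite('pics/wr4z.png',cv2.resize(p,None,fx=2,fy=2,interpolation=cv2.INTER_CUBIC))
```

```text
(no output)
```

View pics/wr4z.png

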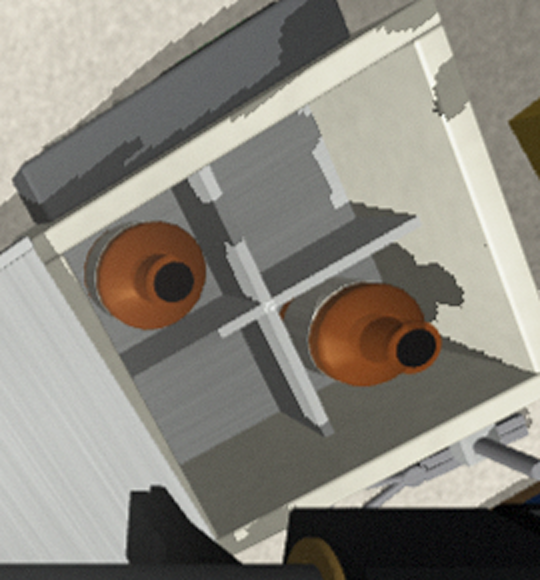

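```bash
cat > go.py <<'E'
# usage: go.py "x y z yaw" ... -> dp/turn from the present pose (tool y axis at yaw from world +x; tool down)
import sys
from h import *
from scipy.spatial.transform import Rotation as Ro
s=bot.read_state(); p0=np.array(s['position']); R=np.array(s['tcp_rot'])
def tr(yaw):
    a=np.radians(yaw); return np.array([[-np.sin(a),np.cos(a),0],[np.cos(a),np.sin(a),0],[0,0,-1.]])
print('now',p0.round(4),'yaw',np.degrees(np.arctan2(R[1,1],R[0,1])).round(1),'q',np.array(s['joint_positions']).round(0),'F',np.array(s['force']).round(1),'t',s['time_s'],'op',round(s['opening'],3))
for a in sys.argv[1:]:
    x,y,z,yaw=map(float,a.split()); T=tr(yaw)
    print(a,'-> dp',(R.T@(np.array([x,y,z])-p0)*1000).round(0),'turn',Ro.from_matrix(R.T@T).as_rotvec(degrees=True).round(1))
E
python3 go.py ".526 -.117 .28 0" ".526 -.117 .18 0" ".526 -.117 .103 0"
python3 - <<'E'
from h import *
z=np.load('/tmp/wrist4.npz'); ci=vision.camera_info('wrist');ci['position']=z['pos'];ci['rotation']=z['rot']
print('divider cross',plane(ci,[(424,153.5)],.08))
C=cloud(z['d'],ci)
for n in ['side','scene']:
    z=np.load(f'/tmp/{n}4.npz');C=cloud(z['d'],vision.camera_info(n)); k=(C[...,0]>.68)&(C[...,0]<.75)&(C[...,1]>-.05)&(C[...,1]<.06)&(C[...,2]>.02); print(n,'post',np.nanpercentile(C[k],[2,50,98],axis=0).round(3).tolist())
E
```

```text
now [ 0.5117 -0.2283  0.2978] yaw 54.6 q [-35.  21.  87.  -0.  72. -90.] F [ 0.9 -1.1  0.1] t 5.1 op 0.979
.526 -.117 .28 0 -> dp [53. 99. 18.] turn [ 0.   0.1 54.6]
.526 -.117 .18 0 -> dp [ 53.  99. 118.] turn [ 0.   0.1 54.6]
.526 -.117 .103 0 -> dp [ 53.  99. 195.] turn [ 0.   0.1 54.6]
divider cross [[ 0.5785585  -0.07285905  0.08      ]]
side post [[0.681, -0.035, 0.1], [0.699, -0.025, 0.116], [0.71, 0.017, 0.148]]
scene post [[0.681, -0.045, 0.022], [0.688, -0.01, 0.088], [0.714, 0.022, 0.145]]
```

Call:
{"method": "jog_arm", "body": {"rows": [{"dp": [8,15,10],"turn": [0,0,8],"grip": 0.45},{"dp": [16,30,20],"turn": [0,0,16],"grip": 0.45},{"dp": [24,45,30],"turn": [0,0,24],"grip": 0.45},{"dp": [32,60,40],"turn": [0,0,32],"grip": 0.45},{"dp": [42,80,60],"turn": [0,0,40],"grip": 0.45},{"dp": [53,99,80],"turn": [0,0,48],"grip": 0.45},{"dp": [53,99,100],"turn": [0,0,54.6],"grip": 0.45},{"dp": [53,99,118],"turn": [0,0,54.6],"grip": 0.45},{"dp": [53,99,118],"turn": [0,0,54.6],"grip": 0.45},{"dp": [53,99,118],"turn": [0,0,54.6],"grip": 0.45}]}}

```text
time_s: 6.1
position: [0.526, -0.1167, 0.1795]
tcp_rot: [[0.002, 1.0, -0.0], [1.0, -0.002, 0.0], [0.0, -0.0, -1.0]]
force: [-0.2, -0.4, 1.0]
opening: 0.449
```

```bash
python3 go.py ".526 -.117 .103 0"
```

```text
now [ 0.526  -0.1167  0.1795] yaw -0.1 q [-24.  28.  98.  -0.  55. -24.] F [-0.2 -0.4  1. ] t 6.1 op 0.449
.526 -.117 .103 0 -> dp [-0. -0. 76.] turn [-0.  -0.  -0.1]
```

Next I lower onto the neck, grip it and lift.

Call:
{"method": "jog_arm", "body": {"rows": [{"dp": [0,0,25],"turn": [0,0,0],"grip": 0.45},{"dp": [0,0,50],"turn": [0,0,0],"grip": 0.45},{"dp": [0,0,76],"turn": [0,0,0],"grip": 0.45},{"dp": [0,0,76],"turn": [0,0,0],"grip": 0.45},{"dp": [0,0,76],"turn": [0,0,0],"grip": 0.1},{"dp": [0,0,76],"turn": [0,0,0],"grip": 0.1},{"dp": [0,0,76],"turn": [0,0,0],"grip": 0.1},{"dp": [0,0,76],"turn": [0,0,0],"grip": 0.1}]}}

```text
time_s: 6.9
position: [0.5271, -0.1165, 0.1052]
tcp_rot: [[0.002, 1.0, 0.004], [1.0, -0.002, -0.002], [-0.002, 0.004, -1.0]]
force: [0.2, -0.5, 3.9]
opening: 0.289
```

```bash
python3 go.py ".526 -.117 .26 0" ".648 .18 .26 0" ".648 .18 .10 0"
```

```text
now [ 0.5271 -0.1165  0.1052] yaw -0.1 q [-24.  35. 101.  -0.  44. -24.] F [ 0.2 -0.5  3.9] t 6.9 op 0.289
.526 -.117 .26 0 -> dp [  -1.   -1. -155.] turn [ 0.2  0.1 -0.1]
.648 .18 .26 0 -> dp [ 296.  121. -155.] turn [ 0.2  0.1 -0.1]
.648 .18 .10 0 -> dp [297. 120.   5.] turn [ 0.2  0.1 -0.1]
```

Call:
{"method": "jog_arm", "body": {"rows": [{"dp": [0,0,-30],"turn": [0,0,0],"grip": 0.1},{"dp": [0,0,-70],"turn": [0,0,0],"grip": 0.1},{"dp": [0,0,-115],"turn": [0,0,0],"grip": 0.1},{"dp": [0,0,-155],"turn": [0,0,0],"grip": 0.1},{"dp": [35,15,-155],"turn": [0,0,0],"grip": 0.1},{"dp": [75,30,-155],"turn": [0,0,0],"grip": 0.1},{"dp": [115,47,-155],"turn": [0,0,0],"grip": 0.1},{"dp": [155,63,-155],"turn": [0,0,0],"grip": 0.1},{"dp": [195,80,-155],"turn": [0,0,0],"grip": 0.1},{"dp": [235,96,-155],"turn": [0,0,0],"grip": 0.1}]}}

```text
time_s: 7.9
position: [0.622, 0.1208, 0.2587]
tcp_rot: [[0.002, 1.0, -0.0], [1.0, -0.002, -0.0], [-0.0, -0.0, -1.0]]
force: [0.7, -0.6, -1.9]
opening: 0.293
```

```bash
python3 go.py ".648 .18 .26 0" ".648 .18 .10 0"; python3 -c "
from h import *
cap('wrist','w5.png')"
```

```text
now [0.622  0.1208 0.2587] yaw -0.1 q [ 1. 29. 79. -0. 71.  1.] F [ 0.7 -0.6 -1.9] t 7.9 op 0.293
.648 .18 .26 0 -> dp [59. 26. -1.] turn [-0.   0.  -0.1]
.648 .18 .10 0 -> dp [ 59.  26. 159.] turn [-0.   0.  -0.1]
```

View pics/w5.png

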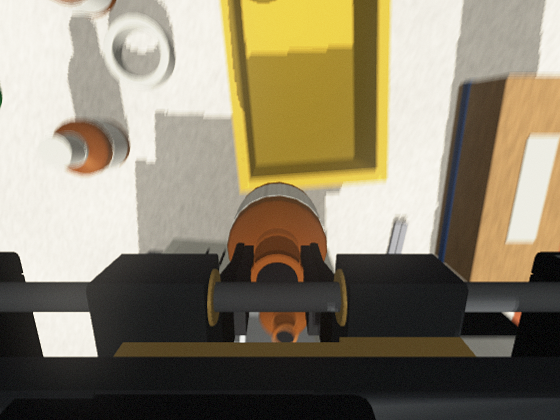

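Run:
```python
from m import *
p,d,ci=cap('scene','s6.png')
bottles([(p,d,ci)],[(.41,.16),(.418,.33),(.528,.358)])
cv2.imwrite('pics/s6z.png',cv2.resize(p[170:340,180:480,::-1],None,fx=2.6,fy=2.6))
C=cloud(d,ci); y=yellow(p)>0
m=y&(C[...,2]<.012)&(C[...,0]>.55)&(C[...,0]<.75); P=C[m]; print('tub floor',np.percentile(P,[1,50,99],axis=0).round(3).tolist())
m=y&(C[...,2]>.094)&(C[...,2]<.106)&(C[...,0]>.55)&(C[...,0]<.75)&(C[...,1]>.1)&(C[...,1]<.36); print(cv2.minAreaRect(C[m][:,:2].astype(np.float32)))
```

```text
(0.41, 0.16)
   (array([0.4106, 0.1596]), 252, np.float64(0.0014), 'cap', array([0.4101, 0.1593]), 'top', 0.102)
(0.418, 0.33)
   (array([0.4181, 0.3297]), 214, np.float64(0.0013), 'cap', array([0.4177, 0.3295]), 'top', 0.103)
(0.528, 0.358)
   (array([0.5294, 0.3572]), 292, np.float64(0.0011), 'cap', array([0.5284, 0.3575]), 'top', 0.102)
tub floor [[0.56, -1.402, -0.719], [0.61, 0.213, 0.005], [0.742, 0.322, 0.012]]
((0.6508001685142517, 0.23419448733329773), (0.14617879688739777, 0.2166685163974762), 4.468109607696533)
```

View pics/s6z.png

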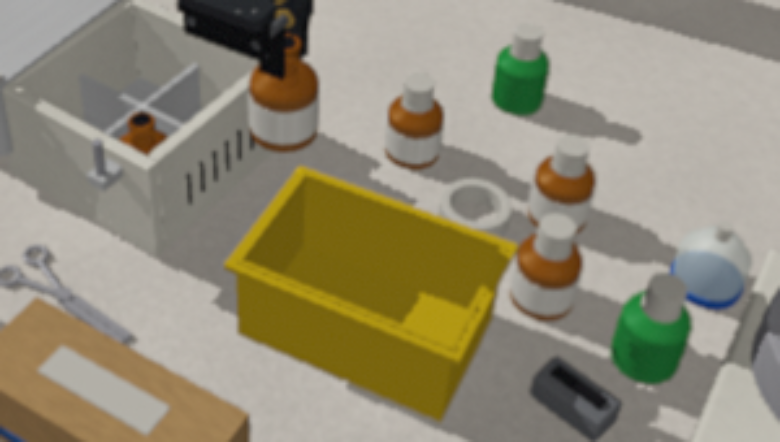

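The tub is empty. The amber patch at the top of the wrist view was bottle B3, behind the tub. Next I set the empty down inside the tub's far end.

Call:
{"method": "jog_arm", "body": {"rows": [{"dp": [40,7,0],"turn": [0,0,0],"grip": 0.1},{"dp": [80,14,0],"turn": [0,0,0],"grip": 0.1},{"dp": [120,20,0],"turn": [0,0,0],"grip": 0.1},{"dp": [154,26,10],"turn": [0,0,0],"grip": 0.1},{"dp": [154,26,50],"turn": [0,0,0],"grip": 0.1},{"dp": [154,26,90],"turn": [0,0,0],"grip": 0.1},{"dp": [154,26,125],"turn": [0,0,0],"grip": 0.1},{"dp": [154,26,145],"turn": [0,0,0],"grip": 0.1},{"dp": [154,26,160],"turn": [0,0,0],"grip": 0.1},{"dp": [154,26,160],"turn": [0,0,0],"grip": 0.1}]}}

```text
time_s: 9.0
position: [0.6466, 0.2719, 0.0961]
tcp_rot: [[0.002, 1.0, -0.005], [1.0, -0.002, -0.002], [-0.002, -0.005, -1.0]]
force: [-0.9, 0.3, -2.1]
opening: 0.287
```

Call:
{"method": "jog_arm", "body": {"rows": [{"dp": [0,0,0],"turn": [0,0,0],"grip": 0.1},{"dp": [0,0,0],"turn": [0,0,0],"grip": 0.5},{"dp": [0,0,0],"turn": [0,0,0],"grip": 0.5},{"dp": [0,0,0],"turn": [0,0,0],"grip": 0.5},{"dp": [0,0,-30],"turn": [0,0,0],"grip": 0.5},{"dp": [0,0,-80],"turn": [0,0,0],"grip": 0.45},{"dp": [0,0,-130],"turn": [0,0,0],"grip": 0.45},{"dp": [-50,0,-150],"turn": [0,0,0],"grip": 0.45},{"dp": [-100,0,-150],"turn": [0,0,0],"grip": 0.45},{"dp": [-150,0,-150],"turn": [0,0,0],"grip": 0.45}]}}

```text
time_s: 10.0
position: [0.6487, 0.1257, 0.2512]
tcp_rot: [[-0.0, 1.0, 0.005], [1.0, 0.0, -0.0], [-0.0, 0.005, -1.0]]
force: [0.6, -0.5, 1.2]
opening: 0.453
```

```bash
python3 go.py ".628 -.032 .19 0" ".628 -.032 .103 0" ; python3 -c "
from h import *
p,d,ci=cap('scene','s7.png');cv2.imwrite('pics/s7z.png',cv2.resize(p[170:340,180:480,::-1],None,fx=2.6,fy=2.6))"
```

```text
now [0.6487 0.1257 0.2512] yaw 0.0 q [ 1. 32. 76. -0. 72.  1.] F [ 0.6 -0.5  1.2] t 10.0 op 0.453
.628 -.032 .19 0 -> dp [-158.  -21.   61.] turn [0.3 0.  0. ]
.628 -.032 .103 0 -> dp [-158.  -21.  148.] turn [0.3 0.  0. ]
```

View pics/s7z.png

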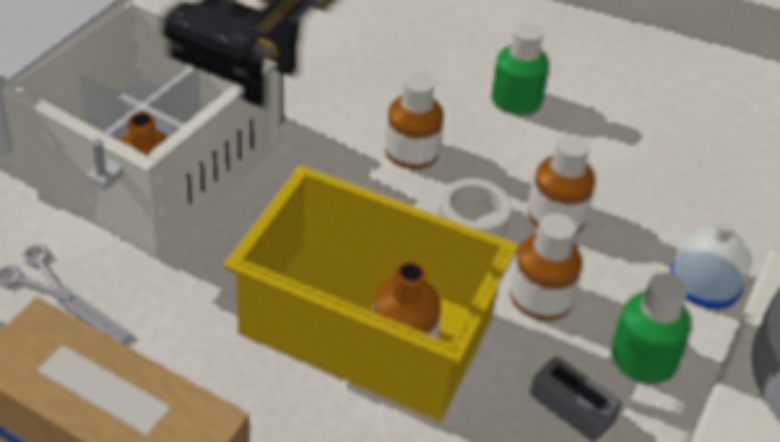

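The first empty stands in the tub. Next is the second.

Call:
{"method": "jog_arm", "body": {"rows": [{"dp": [-40,-5,0],"turn": [0.1,0,0],"grip": 0.45},{"dp": [-85,-11,10],"turn": [0.3,0,0],"grip": 0.45},{"dp": [-130,-16,30],"turn": [0.3,0,0],"grip": 0.45},{"dp": [-158,-21,50],"turn": [0.3,0,0],"grip": 0.45},{"dp": [-158,-21,70],"turn": [0.3,0,0],"grip": 0.45},{"dp": [-158,-21,80],"turn": [0.3,0,0],"grip": 0.45},{"dp": [-158,-21,80],"turn": [0.3,0,0],"grip": 0.45}]}}

```text
time_s: 10.75
position: [0.626, -0.0309, 0.1674]
tcp_rot: [[0.002, 1.0, -0.008], [1.0, -0.002, 0.001], [0.001, -0.008, -1.0]]
force: [-0.3, -0.5, -0.4]
opening: 0.453
```

```bash
python3 go.py ".628 -.032 .105 0"; python3 -c "
from h import *
cap('wrist','w8.png')"
```

```text
now [ 0.626  -0.0309  0.1674] yaw -0.1 q [-13.  35.  85.  -0.  61. -13.] F [-0.3 -0.5 -0.4] t 10.75 op 0.453
.628 -.032 .105 0 -> dp [-1.  3. 62.] turn [-0.5 -0.  -0.1]
```

View pics/w8.png

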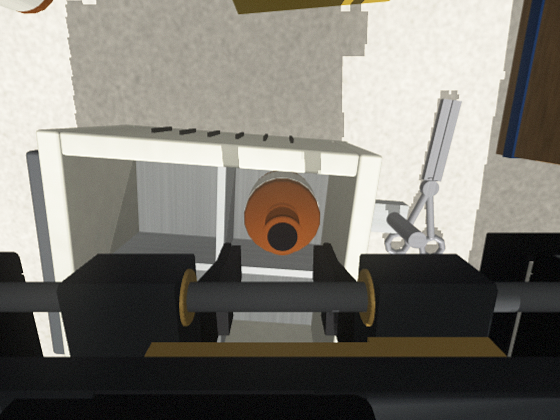

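Call:
{"method": "jog_arm", "body": {"rows": [{"dp": [-1,2,20],"turn": [0,0,0],"grip": 0.45},{"dp": [-1,2,42],"turn": [0,0,0],"grip": 0.45},{"dp": [-1,2,62],"turn": [0,0,0],"grip": 0.45},{"dp": [-1,2,62],"turn": [0,0,0],"grip": 0.45},{"dp": [-1,2,62],"turn": [0,0,0],"grip": 0.1},{"dp": [-1,2,62],"turn": [0,0,0],"grip": 0.1},{"dp": [-1,2,62],"turn": [0,0,0],"grip": 0.1},{"dp": [-1,2,20],"turn": [0,0,0],"grip": 0.1},{"dp": [-1,2,-30],"turn": [0,0,0],"grip": 0.1},{"dp": [-1,2,-78],"turn": [0,0,0],"grip": 0.1}]}}

```text
time_s: 11.8
position: [0.629, -0.0324, 0.2485]
tcp_rot: [[0.002, 1.0, -0.005], [1.0, -0.002, 0.0], [0.0, -0.005, -1.0]]
force: [1.8, 0.2, -1.8]
opening: 0.288
```

```bash
python3 go.py ".652 .188 .25 0" ".652 .188 .097 0"
```

```text
now [ 0.629  -0.0324  0.2485] yaw -0.1 q [-13.  30.  80.  -0.  70. -13.] F [ 1.8  0.2 -1.8] t 11.8 op 0.288
.652 .188 .25 0 -> dp [220.  23.  -2.] turn [-0.3 -0.  -0.1]
.652 .188 .097 0 -> dp [220.  23. 151.] turn [-0.3 -0.  -0.1]
```

Call:
{"method": "jog_arm", "body": {"rows": [{"dp": [45,5,-5],"turn": [0,0,0],"grip": 0.1},{"dp": [90,10,-5],"turn": [0,0,0],"grip": 0.1},{"dp": [135,15,-5],"turn": [0,0,0],"grip": 0.1},{"dp": [180,20,-5],"turn": [0,0,0],"grip": 0.1},{"dp": [217,23,0],"turn": [0,0,0],"grip": 0.1},{"dp": [217,23,10],"turn": [0,0,0],"grip": 0.1},{"dp": [217,23,50],"turn": [0,0,0],"grip": 0.1},{"dp": [217,23,100],"turn": [0,0,0],"grip": 0.1},{"dp": [217,23,135],"turn": [0,0,0],"grip": 0.1},{"dp": [217,23,151],"turn": [0,0,0],"grip": 0.1}]}}

```text
time_s: 12.8
position: [0.6487, 0.1835, 0.0917]
tcp_rot: [[0.002, 1.0, -0.014], [1.0, -0.002, -0.001], [-0.001, -0.014, -1.0]]
force: [-15.4, -1.3, 39.0]
opening: 0.292
```

Call:
{"method": "jog_arm", "body": {"rows": [{"dp": [0,0,0],"turn": [0,0,0],"grip": 0.1},{"dp": [0,0,0],"turn": [0,0,0],"grip": 0.5},{"dp": [0,0,0],"turn": [0,0,0],"grip": 0.5},{"dp": [0,0,0],"turn": [0,0,0],"grip": 0.5},{"dp": [0,0,-30],"turn": [0,0,0],"grip": 0.5},{"dp": [0,0,-80],"turn": [0,0,0],"grip": 0.55},{"dp": [0,0,-130],"turn": [0,0,0],"grip": 0.55},{"dp": [0,-50,-130],"turn": [0,0,0],"grip": 0.55},{"dp": [0,-100,-130],"turn": [0,0,0],"grip": 0.55},{"dp": [0,-150,-130],"turn": [0,0,0],"grip": 0.55}]}}

```text
time_s: 13.8
position: [0.5015, 0.1848, 0.2279]
tcp_rot: [[0.002, 1.0, -0.002], [1.0, -0.002, 0.001], [0.001, -0.002, -1.0]]
force: [-0.3, -0.4, -0.4]
opening: 0.549
```

```bash
python3 - <<'E'
from m import *
p,d,ci=cap('scene','s9.png');V=[(p,d,ci)]
p2,d2,c2=cap('side','sd9.png'); V.append((p2,d2,c2))
bottles(V,[(.41,.16),(.418,.33),(.528,.358)])
cv2.imwrite('pics/s9z.png',cv2.resize(p[170:340,180:480,::-1],None,fx=2.6,fy=2.6))
E
python3 go.py ".41 .16 .18 0" ".41 .16 .08 0"
```

```text
(0.41, 0.16)
   (array([0.4108, 0.1596]), 243, np.float64(0.0014), 'cap', array([0.4097, 0.1592]), 'top', 0.606)
   (array([0.4087, 0.1614]), 223, np.float64(0.0016), 'cap', array([0.4092, 0.1615]), 'top', 0.331)
(0.418, 0.33)
   (array([0.4183, 0.3297]), 214, np.float64(0.0014), 'cap', array([0.4176, 0.3297]), 'top', 0.101)
   (array([0.4179, 0.3303]), 193, np.float64(0.0021), 'cap', array([0.4181, 0.3303]), 'top', 0.101)
(0.528, 0.358)
   (array([0.5294, 0.3573]), 291, np.float64(0.0011), 'cap', array([0.5286, 0.3577]), 'top', 0.102)
   (array([0.5262, 0.3577]), 200, np.float64(0.0019), 'cap', array([0.5264, 0.3585]), 'top', 0.102)
now [0.4911 0.1845 0.2253] yaw 0.0 q [ 8. 24. 96.  0. 61.  8.] F [ 0.8 -0.2 -0.9] t 13.9 op 0.55
.41 .16 .18 0 -> dp [-24. -80.  47.] turn [-1.1  0.1  0. ]
.41 .16 .08 0 -> dp [-24. -78. 147.] turn [-1.1  0.1  0. ]
```

View pics/s9z.png

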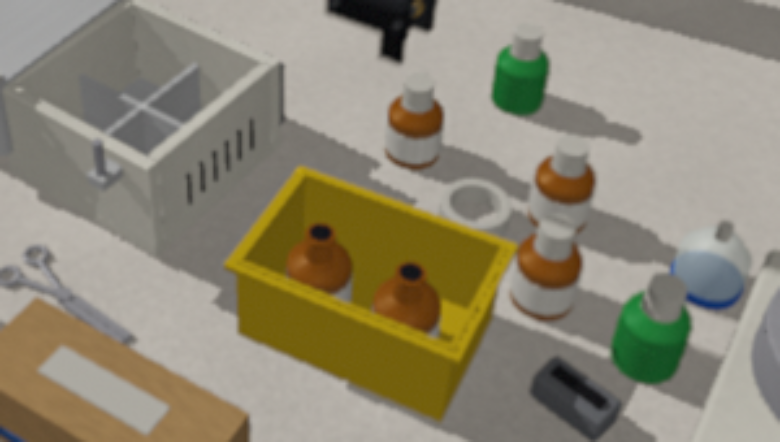

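Both empties are in the tub and the warmer is empty. Now the fresh bottles, starting with B1.

Call:
{"method": "jog_arm", "body": {"rows": [{"dp": [-12,-40,20],"turn": [-1,0,0],"grip": 0.55},{"dp": [-24,-81,47],"turn": [-1,0,0],"grip": 0.55},{"dp": [-24,-81,80],"turn": [-1,0,0],"grip": 0.55},{"dp": [-24,-81,90],"turn": [-1,0,0],"grip": 0.55},{"dp": [-24,-81,90],"turn": [-1,0,0],"grip": 0.55},{"dp": [-24,-81,90],"turn": [-1,0,0],"grip": 0.55}]}}

```text
time_s: 14.5
position: [0.4235, 0.1612, 0.1376]
tcp_rot: [[0.002, 1.0, 0.016], [1.0, -0.002, 0.0], [0.0, 0.016, -1.0]]
force: [0.1, 0.4, 0.5]
opening: 0.55
```

```bash
python3 go.py ".41 .16 .085 0";python3 -c "
from h import *
cap('wrist','w10.png')"
```

```text
now [0.4235 0.1612 0.1376] yaw -0.1 q [  7.  26. 112.  -0.  41.   7.] F [0.1 0.4 0.5] t 14.5 op 0.55
.41 .16 .085 0 -> dp [ -1. -14.  52.] turn [ 0.9 -0.  -0.1]
```

View pics/w10.png

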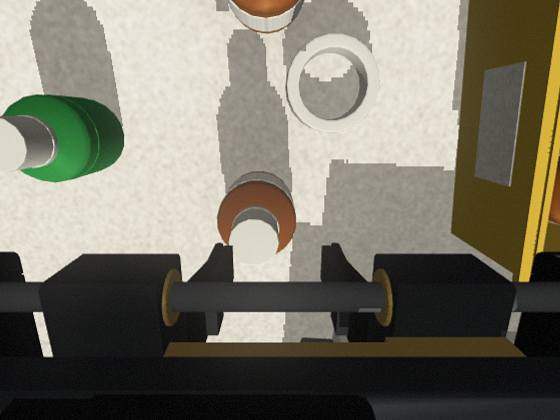

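Call:
{"method": "jog_arm", "body": {"rows": [{"dp": [-1,-14,10],"turn": [0.9,0,0],"grip": 0.55},{"dp": [-1,-14,20],"turn": [0.9,0,0],"grip": 0.55},{"dp": [-1,-14,38],"turn": [0.9,0,0],"grip": 0.55},{"dp": [-1,-14,52],"turn": [0.9,0,0],"grip": 0.55},{"dp": [-1,-14,52],"turn": [0.9,0,0],"grip": 0.55},{"dp": [-1,-14,52],"turn": [0.9,0,0],"grip": 0.15},{"dp": [-1,-14,52],"turn": [0.9,0,0],"grip": 0.15},{"dp": [-1,-14,52],"turn": [0.9,0,0],"grip": 0.15}]}}

```text
time_s: 15.35
position: [0.4084, 0.1601, 0.085]
tcp_rot: [[0.002, 1.0, -0.001], [1.0, -0.002, 0.0], [0.0, -0.001, -1.0]]
force: [0.9, 0.5, -2.0]
opening: 0.362
```

```bash
python3 go.py ".41 .16 .26 0" ".5358 -.0236 .26 0" ".5358 -.0236 .13 0"
```

```text
now [0.4084 0.1601 0.085 ] yaw -0.1 q [  7.  32. 116.   0.  32.   7.] F [ 0.9  0.5 -2. ] t 15.35 op 0.362
.41 .16 .26 0 -> dp [  -0.    1. -175.] turn [-0.1 -0.  -0.1]
.5358 -.0236 .26 0 -> dp [-183.  127. -175.] turn [-0.1 -0.  -0.1]
.5358 -.0236 .13 0 -> dp [-183.  128.  -45.] turn [-0.1 -0.  -0.1]
```

Call:
{"method": "jog_arm", "body": {"rows": [{"dp": [0,0,-40],"turn": [0,0,0],"grip": 0.15},{"dp": [0,0,-85],"turn": [0,0,0],"grip": 0.15},{"dp": [0,0,-130],"turn": [0,0,0],"grip": 0.15},{"dp": [-10,7,-165],"turn": [0,0,0],"grip": 0.15},{"dp": [-45,31,-175],"turn": [0,0,0],"grip": 0.15},{"dp": [-80,56,-175],"turn": [0,0,0],"grip": 0.15},{"dp": [-115,80,-175],"turn": [0,0,0],"grip": 0.15},{"dp": [-150,104,-175],"turn": [0,0,0],"grip": 0.15},{"dp": [-183,127,-175],"turn": [0,0,0],"grip": 0.15},{"dp": [-183,127,-175],"turn": [0,0,0],"grip": 0.15}]}}

```text
time_s: 16.35
position: [0.5384, -0.0279, 0.2594]
tcp_rot: [[0.006, 1.0, 0.001], [1.0, -0.006, -0.003], [-0.003, 0.001, -1.0]]
force: [-0.2, 0.8, -1.8]
opening: 0.36
```

Call:
{"method": "jog_arm", "body": {"rows": [{"dp": [0,0,0],"turn": [0,0,0],"grip": 0.15},{"dp": [0,0,0],"turn": [0,0,0],"grip": 0.15}]}}

```text
time_s: 16.55
position: [0.5335, -0.0224, 0.2587]
tcp_rot: [[0.001, 1.0, -0.006], [1.0, -0.001, 0.001], [0.001, -0.006, -1.0]]
force: [-0.8, 0.9, -1.9]
opening: 0.361
```

```bash
python3 go.py ".5358 -.0236 .107 0";python3 -c "
from h import *
cap('wrist','w11.png')"
```

```text
now [ 0.5335 -0.0224  0.2587] yaw -0.1 q [-14.  22.  93.  -0.  66. -14.] F [-0.8  0.9 -1.9] t 16.55 op 0.361
.5358 -.0236 .107 0 -> dp [ -1.   3. 152.] turn [-0.3 -0.1 -0.1]
```

View pics/w11.png

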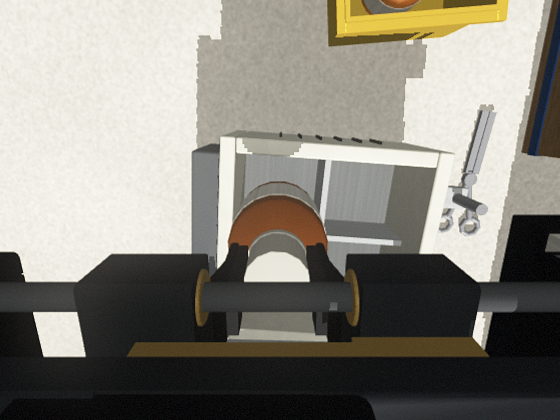

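Call:
{"method": "jog_arm", "body": {"rows": [{"dp": [0,2,25],"turn": [0,0,0],"grip": 0.15},{"dp": [0,2,50],"turn": [0,0,0],"grip": 0.15},{"dp": [0,2,75],"turn": [0,0,0],"grip": 0.15},{"dp": [0,2,100],"turn": [0,0,0],"grip": 0.15},{"dp": [0,2,120],"turn": [0,0,0],"grip": 0.15},{"dp": [0,2,138],"turn": [0,0,0],"grip": 0.15},{"dp": [0,2,146],"turn": [0,0,0],"grip": 0.15},{"dp": [0,2,150],"turn": [0,0,0],"grip": 0.15},{"dp": [0,2,152],"turn": [0,0,0],"grip": 0.15},{"dp": [0,2,152],"turn": [0,0,0],"grip": 0.15}]}}

```text
time_s: 17.6
position: [0.5368, -0.0231, 0.1076]
tcp_rot: [[0.001, 1.0, -0.002], [1.0, -0.001, -0.0], [-0.0, -0.002, -1.0]]
force: [-0.5, -0.0, -1.5]
opening: 0.359
```

```bash
python3 go.py ".5358 -.0236 .105 0"
```

```text
now [ 0.5368 -0.0231  0.1076] yaw -0.1 q [-14.  34. 101.  -0.  45. -14.] F [-0.5 -0.  -1.5] t 17.6 op 0.359
.5358 -.0236 .105 0 -> dp [-0. -1.  3.] turn [-0.1  0.  -0.1]
```

Call:
{"method": "jog_arm", "body": {"rows": [{"dp": [0,0,2],"turn": [0,0,0],"grip": 0.15},{"dp": [0,0,2],"turn": [0,0,0],"grip": 0.15},{"dp": [0,0,2],"turn": [0,0,0],"grip": 0.5},{"dp": [0,0,2],"turn": [0,0,0],"grip": 0.5},{"dp": [0,0,-20],"turn": [0,0,0],"grip": 0.5},{"dp": [0,0,-60],"turn": [0,0,0],"grip": 0.5},{"dp": [0,0,-105],"turn": [0,0,0],"grip": 0.55},{"dp": [30,-20,-130],"turn": [0,0,0],"grip": 0.55},{"dp": [70,-40,-130],"turn": [0,0,0],"grip": 0.55},{"dp": [110,-60,-130],"turn": [0,0,0],"grip": 0.55}]}}

```text
time_s: 18.6
position: [0.4773, 0.0875, 0.2389]
tcp_rot: [[0.004, 1.0, 0.001], [1.0, -0.004, 0.0], [0.0, 0.001, -1.0]]
force: [0.3, 0.8, 0.5]
opening: 0.55
```

```bash
cat > chk.py <<'E'
import sys
from m import *
t=sys.argv[1]; G=[tuple(map(float,a.split())) for a in sys.argv[2:]]
p,d,ci=cap('scene','s%s.png'%t);V=[(p,d,ci)]
p2,d2,c2=cap('side','sd%s.png'%t); V.append((p2,d2,c2))
bottles(V,G)
a=cv2.resize(p[170:310,180:440,::-1],None,fx=2.3,fy=2.3); b=cv2.resize(p2[130:280,170:400,::-1],(520,322)); 
cv2.imwrite('pics/c%s.png'%t,np.vstack([np.hstack([a,np.zeros((a.shape[0],202,3),np.uint8)]),np.hstack([b[:270],np.zeros((270,280,3),np.uint8)])])[:, :800])
E
python3 chk.py 12 ".418 .33" ".528 .358"; python3 go.py ".528 .358 .20 0"
```

```text
(0.418, 0.33)
   (array([0.4183, 0.3296]), 223, np.float64(0.0013), 'cap', array([0.4175, 0.3291]), 'top', 0.102)
   (array([0.4178, 0.3303]), 196, np.float64(0.0018), 'cap', array([0.4195, 0.3308]), 'top', 0.101)
(0.528, 0.358)
   (array([0.5294, 0.3573]), 285, np.float64(0.0011), 'cap', array([0.5285, 0.3575]), 'top', 0.102)
   (array([0.5265, 0.3578]), 199, np.float64(0.002), 'cap', array([0.5257, 0.3591]), 'top', 0.102)
now [0.4732 0.0906 0.2377] yaw 0.2 q [ -3.  19. 102.   0.  60.  -3.] F [ 0.7 -0.4 -0.5] t 18.7 op 0.547
.528 .358 .20 0 -> dp [267.  56.  38.] turn [-0.4 -0.1  0.2]
```

View pics/c12.png

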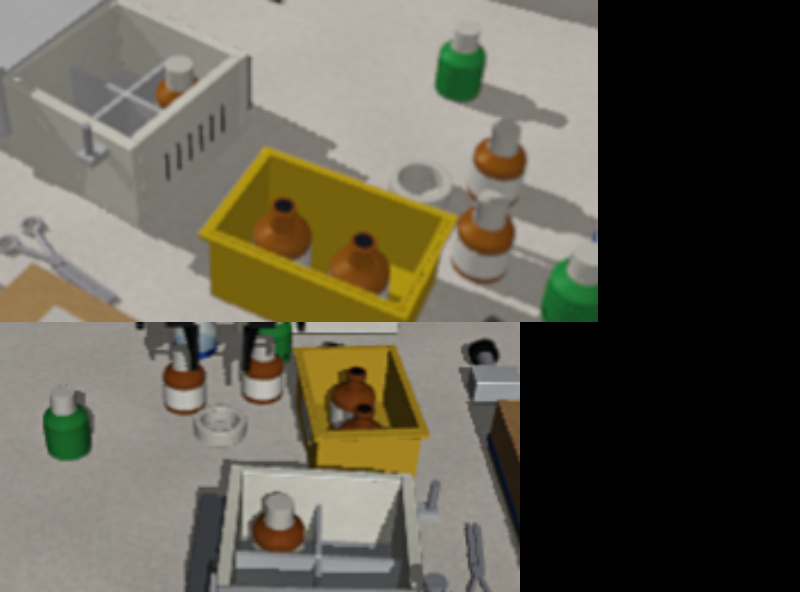

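B1 stands in the near-left cell. Next is B3, at scene crop (483,235).

Call:
{"method": "jog_arm", "body": {"rows": [{"dp": [45,10,0],"turn": [0,0,0],"grip": 0.55},{"dp": [90,19,0],"turn": [0,0,0],"grip": 0.55},{"dp": [135,28,0],"turn": [0,0,0],"grip": 0.55},{"dp": [180,38,10],"turn": [0,0,0],"grip": 0.55},{"dp": [225,47,30],"turn": [0,0,0],"grip": 0.55},{"dp": [267,55,60],"turn": [0,0,0],"grip": 0.55},{"dp": [267,55,95],"turn": [0,0,0],"grip": 0.55},{"dp": [267,55,95],"turn": [0,0,0],"grip": 0.55},{"dp": [267,55,95],"turn": [0,0,0],"grip": 0.55},{"dp": [267,55,95],"turn": [0,0,0],"grip": 0.55}]}}

```text
time_s: 19.7
position: [0.5337, 0.3532, 0.144]
tcp_rot: [[0.003, 1.0, -0.001], [1.0, -0.003, 0.001], [0.001, -0.001, -1.0]]
force: [0.7, -0.1, 0.6]
opening: 0.548
```

```bash
python3 go.py ".528 .358 .085 0";python3 -c "
from h import *
cap('wrist','w13.png')"
```

```text
now [0.5337 0.3532 0.144 ] yaw -0.2 q [23. 37. 84.  0. 58. 24.] F [ 0.7 -0.1  0.6] t 19.7 op 0.548
.528 .358 .085 0 -> dp [ 5. -6. 59.] turn [-0.  -0.1 -0.2]
```

View pics/w13.png

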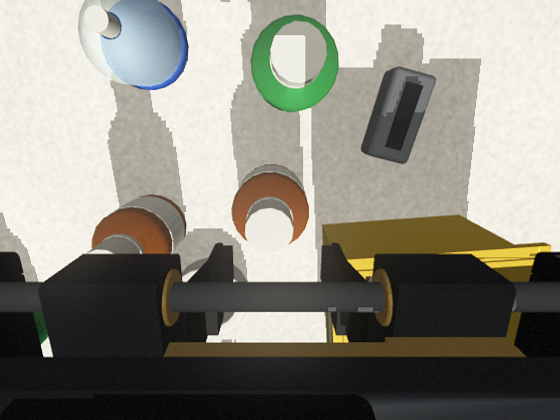

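Call:
{"method": "jog_arm", "body": {"rows": [{"dp": [5,-6,10],"turn": [0,0,0],"grip": 0.5},{"dp": [5,-6,25],"turn": [0,0,0],"grip": 0.5},{"dp": [5,-6,42],"turn": [0,0,0],"grip": 0.5},{"dp": [5,-6,59],"turn": [0,0,0],"grip": 0.5},{"dp": [5,-6,59],"turn": [0,0,0],"grip": 0.5},{"dp": [5,-6,59],"turn": [0,0,0],"grip": 0.15},{"dp": [5,-6,59],"turn": [0,0,0],"grip": 0.15},{"dp": [5,-6,59],"turn": [0,0,0],"grip": 0.15}]}}

```text
time_s: 20.55
position: [0.5268, 0.3591, 0.0839]
tcp_rot: [[0.002, 1.0, -0.001], [1.0, -0.002, 0.001], [0.001, -0.001, -1.0]]
force: [0.2, 0.3, -2.6]
opening: 0.359
```

```bash
python3 go.py ".6276 -.03 .26 0"
```

```text
now [0.5268 0.3591 0.0839] yaw -0.1 q [24. 42. 87.  0. 51. 24.] F [ 0.2  0.3 -2.6] t 20.55 op 0.359
.6276 -.03 .26 0 -> dp [-389.  101. -177.] turn [-0.1 -0.1 -0.1]
```

Call:
{"method": "jog_arm", "body": {"rows": [{"dp": [0,0,-35],"turn": [0,0,0],"grip": 0.15},{"dp": [0,0,-80],"turn": [0,0,0],"grip": 0.15},{"dp": [0,0,-125],"turn": [0,0,0],"grip": 0.15},{"dp": [0,0,-165],"turn": [0,0,0],"grip": 0.15},{"dp": [-35,9,-177],"turn": [0,0,0],"grip": 0.15},{"dp": [-80,21,-177],"turn": [0,0,0],"grip": 0.15},{"dp": [-125,33,-177],"turn": [0,0,0],"grip": 0.15},{"dp": [-170,44,-177],"turn": [0,0,0],"grip": 0.15},{"dp": [-215,56,-177],"turn": [0,0,0],"grip": 0.15},{"dp": [-240,63,-177],"turn": [0,0,0],"grip": 0.15}]}}

```text
time_s: 21.55
position: [0.5895, 0.1151, 0.2601]
tcp_rot: [[0.004, 1.0, -0.003], [1.0, -0.004, -0.001], [-0.001, -0.003, -1.0]]
force: [-0.0, 0.9, -2.2]
opening: 0.358
```

Call:
{"method": "jog_arm", "body": {"rows": [{"dp": [-45,12,0],"turn": [0,0,0],"grip": 0.15},{"dp": [-90,23,0],"turn": [0,0,0],"grip": 0.15},{"dp": [-130,34,0],"turn": [0,0,0],"grip": 0.15},{"dp": [-149,38,0],"turn": [0,0,0],"grip": 0.15},{"dp": [-149,38,0],"turn": [0,0,0],"grip": 0.15},{"dp": [-149,38,0],"turn": [0,0,0],"grip": 0.15},{"dp": [-149,38,0],"turn": [0,0,0],"grip": 0.15}]}}

```text
time_s: 22.25
position: [0.6261, -0.0288, 0.2596]
tcp_rot: [[0.0, 1.0, -0.005], [1.0, -0.0, 0.001], [0.001, -0.005, -1.0]]
force: [-0.0, 0.1, -2.5]
opening: 0.363
```

```bash
python3 go.py ".6276 -.03 .107 0";python3 -c "
from h import *
cap('wrist','w14.png')"
```

```text
now [ 0.6261 -0.0288  0.2596] yaw -0.0 q [-13.  29.  80.   0.  71. -13.] F [-0.   0.1 -2.5] t 22.25 op 0.363
.6276 -.03 .107 0 -> dp [ -1.   2. 153.] turn [-0.3 -0.1 -0. ]
```

View pics/w14.png

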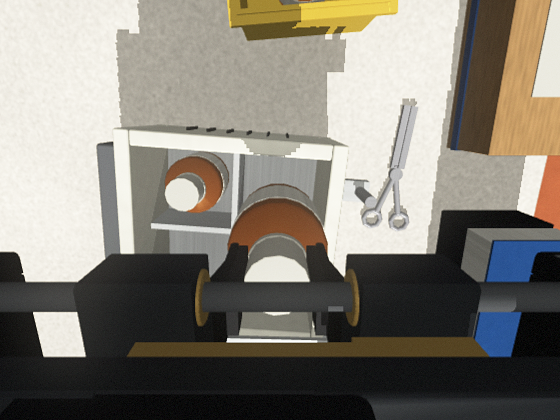

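B3 is over the far-left cell, so I lower it.

Call:
{"method": "jog_arm", "body": {"rows": [{"dp": [0,1,25],"turn": [0,0,0],"grip": 0.15},{"dp": [0,1,50],"turn": [0,0,0],"grip": 0.15},{"dp": [0,1,75],"turn": [0,0,0],"grip": 0.15},{"dp": [0,1,100],"turn": [0,0,0],"grip": 0.15},{"dp": [0,1,120],"turn": [0,0,0],"grip": 0.15},{"dp": [0,1,138],"turn": [0,0,0],"grip": 0.15},{"dp": [0,1,147],"turn": [0,0,0],"grip": 0.15},{"dp": [0,1,152],"turn": [0,0,0],"grip": 0.15},{"dp": [0,1,153],"turn": [0,0,0],"grip": 0.15},{"dp": [0,1,153],"turn": [0,0,0],"grip": 0.15}]}}

```text
time_s: 23.3
position: [0.6279, -0.0303, 0.1074]
tcp_rot: [[0.001, 1.0, -0.002], [1.0, -0.001, -0.0], [-0.0, -0.002, -1.0]]
force: [0.4, -0.5, -2.6]
opening: 0.364
```

```bash
python3 go.py ".6276 -.03 .104 0"
```

```text
now [ 0.6279 -0.0303  0.1074] yaw -0.1 q [-13.  40.  87.  -0.  53. -13.] F [ 0.4 -0.5 -2.6] t 23.3 op 0.364
.6276 -.03 .104 0 -> dp [ 0. -0.  3.] turn [-0.1  0.  -0.1]
```

Call:
{"method": "jog_arm", "body": {"rows": [{"dp": [0,0,2],"turn": [0,0,0],"grip": 0.15},{"dp": [0,0,3],"turn": [0,0,0],"grip": 0.15},{"dp": [0,0,3],"turn": [0,0,0],"grip": 0.15},{"dp": [0,0,3],"turn": [0,0,0],"grip": 0.5},{"dp": [0,0,3],"turn": [0,0,0],"grip": 0.5},{"dp": [0,0,-20],"turn": [0,0,0],"grip": 0.5},{"dp": [0,0,-60],"turn": [0,0,0],"grip": 0.5},{"dp": [0,0,-105],"turn": [0,0,0],"grip": 0.55},{"dp": [40,-20,-130],"turn": [0,0,0],"grip": 0.55},{"dp": [85,-42,-130],"turn": [0,0,0],"grip": 0.55}]}}

```text
time_s: 24.3
position: [0.5902, 0.0527, 0.2421]
tcp_rot: [[0.005, 1.0, 0.009], [1.0, -0.005, -0.001], [-0.001, 0.009, -1.0]]
force: [0.1, 0.9, 0.3]
opening: 0.545
```

Call:
{"method": "jog_arm", "body": {"rows": [{"dp": [38,-30,0],"turn": [0,0,0],"grip": 0.55},{"dp": [75,-60,0],"turn": [0,0,0],"grip": 0.55},{"dp": [112,-90,0],"turn": [0,0,0],"grip": 0.55},{"dp": [150,-120,0],"turn": [0,0,0],"grip": 0.55},{"dp": [190,-150,0],"turn": [0,0,0],"grip": 0.55},{"dp": [190,-150,0],"turn": [0,0,0],"grip": 0.55},{"dp": [190,-150,0],"turn": [0,0,0],"grip": 0.55}]}}

```text
time_s: 25.0
position: [0.4365, 0.2448, 0.238]
tcp_rot: [[-0.001, 1.0, -0.002], [1.0, 0.001, 0.0], [0.0, -0.002, -1.0]]
force: [0.2, -0.4, -0.1]
opening: 0.55
```

```bash
python3 chk.py 15 ".418 .33"; python3 go.py ".418 .33 .14 0"
```

```text
(0.418, 0.33)
   (array([0.4182, 0.3298]), 279, np.float64(0.0013), 'cap', array([0.4177, 0.3298]), 'top', 0.102)
   (array([0.4178, 0.3301]), 193, np.float64(0.002), 'cap', array([0.4187, 0.3309]), 'top', 0.101)
now [0.438  0.2434 0.2378] yaw -0.1 q [16. 20. 99.  0. 60. 16.] F [ 0.2  1.1 -0.6] t 25.1 op 0.551
.418 .33 .14 0 -> dp [ 87. -20.  98.] turn [-0.1 -0.  -0.1]
```

View pics/c15.png

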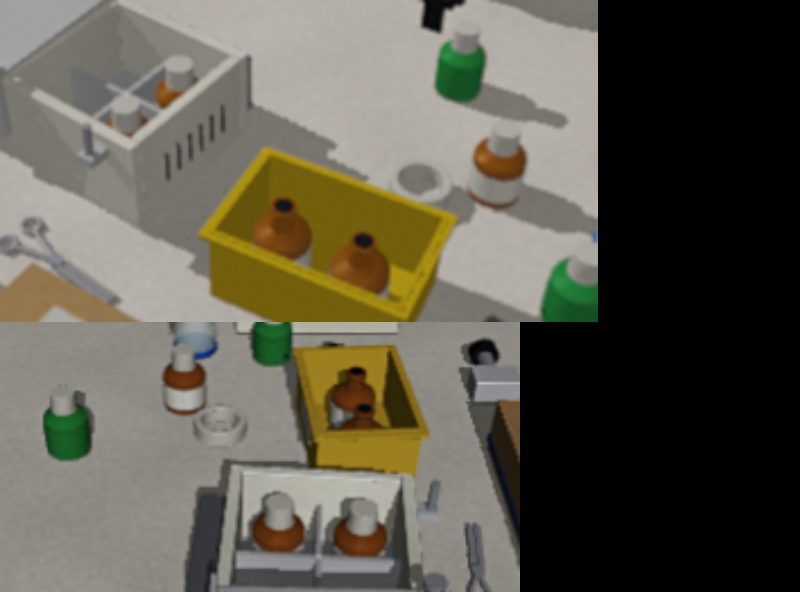

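B3 is in place. Next is the last one, B2, at (.418,.330).

Call:
{"method": "jog_arm", "body": {"rows": [{"dp": [40,-10,20],"turn": [0,0,0],"grip": 0.55},{"dp": [87,-20,50],"turn": [0,0,0],"grip": 0.55},{"dp": [87,-20,98],"turn": [0,0,0],"grip": 0.55},{"dp": [87,-20,98],"turn": [0,0,0],"grip": 0.55},{"dp": [87,-20,98],"turn": [0,0,0],"grip": 0.55},{"dp": [87,-20,98],"turn": [0,0,0],"grip": 0.55}]}}

```text
time_s: 25.7
position: [0.4188, 0.3303, 0.1413]
tcp_rot: [[0.004, 1.0, -0.0], [1.0, -0.004, 0.001], [0.001, -0.0, -1.0]]
force: [-0.1, -0.2, 0.5]
opening: 0.548
```

```bash
python3 go.py ".418 .33 .085 0";python3 -c "
from h import *
cap('wrist','w16.png')"
```

```text
now [0.4188 0.3303 0.1413] yaw -0.2 q [ 26.  31. 100.   0.  49.  26.] F [-0.1 -0.2  0.5] t 25.7 op 0.548
.418 .33 .085 0 -> dp [-0. -1. 56.] turn [-0.  -0.1 -0.2]
```

View pics/w16.png

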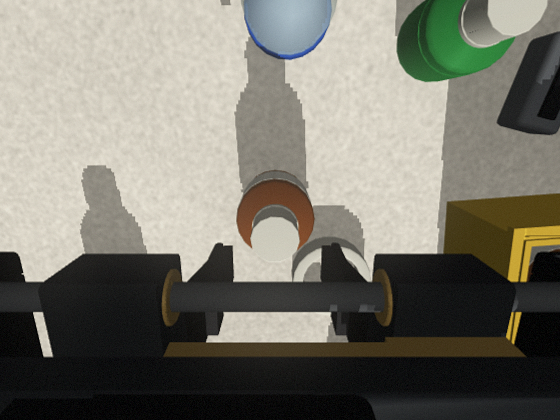

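Call:
{"method": "jog_arm", "body": {"rows": [{"dp": [0,-1,20],"turn": [0,0,0],"grip": 0.55},{"dp": [0,-1,40],"turn": [0,0,0],"grip": 0.55},{"dp": [0,-1,56],"turn": [0,0,0],"grip": 0.55},{"dp": [0,-1,56],"turn": [0,0,0],"grip": 0.55},{"dp": [0,-1,56],"turn": [0,0,0],"grip": 0.15},{"dp": [0,-1,56],"turn": [0,0,0],"grip": 0.15},{"dp": [0,-1,56],"turn": [0,0,0],"grip": 0.15},{"dp": [0,-1,56],"turn": [0,0,0],"grip": 0.15}]}}

```text
time_s: 26.55
position: [0.4168, 0.3314, 0.0848]
tcp_rot: [[0.002, 1.0, -0.0], [1.0, -0.002, 0.001], [0.001, -0.0, -1.0]]
force: [1.6, -1.5, 5.9]
opening: 0.358
```

```bash
python3 go.py ".5294 -.1154 .26 0"
```

```text
now [0.4168 0.3314 0.0848] yaw -0.1 q [ 26.  36. 102.   0.  41.  26.] F [ 1.6 -1.5  5.9] t 26.55 op 0.358
.5294 -.1154 .26 0 -> dp [-446.  113. -176.] turn [-0.  -0.1 -0.1]
```

Call:
{"method": "jog_arm", "body": {"rows": [{"dp": [0,0,-35],"turn": [0,0,0],"grip": 0.15},{"dp": [0,0,-80],"turn": [0,0,0],"grip": 0.15},{"dp": [0,0,-125],"turn": [0,0,0],"grip": 0.15},{"dp": [-20,5,-165],"turn": [0,0,0],"grip": 0.15},{"dp": [-60,15,-176],"turn": [0,0,0],"grip": 0.15},{"dp": [-105,27,-176],"turn": [0,0,0],"grip": 0.15},{"dp": [-150,38,-176],"turn": [0,0,0],"grip": 0.15},{"dp": [-195,49,-176],"turn": [0,0,0],"grip": 0.15},{"dp": [-240,61,-176],"turn": [0,0,0],"grip": 0.15},{"dp": [-280,71,-176],"turn": [0,0,0],"grip": 0.15}]}}

```text
time_s: 27.55
position: [0.4862, 0.0488, 0.259]
tcp_rot: [[0.002, 1.0, -0.004], [1.0, -0.002, 0.0], [0.0, -0.004, -1.0]]
force: [0.4, 0.4, -1.2]
opening: 0.36
```

Call:
{"method": "jog_arm", "body": {"rows": [{"dp": [-45,12,0],"turn": [0,0,0],"grip": 0.15},{"dp": [-90,23,0],"turn": [0,0,0],"grip": 0.15},{"dp": [-135,34,0],"turn": [0,0,0],"grip": 0.15},{"dp": [-166,42,0],"turn": [0,0,0],"grip": 0.15},{"dp": [-166,42,0],"turn": [0,0,0],"grip": 0.15},{"dp": [-166,42,0],"turn": [0,0,0],"grip": 0.15},{"dp": [-166,42,0],"turn": [0,0,0],"grip": 0.15}]}}

```text
time_s: 28.25
position: [0.5272, -0.1141, 0.2585]
tcp_rot: [[0.001, 1.0, -0.006], [1.0, -0.001, 0.001], [0.001, -0.006, -1.0]]
force: [0.0, -0.1, -1.6]
opening: 0.36
```

```bash
python3 go.py ".5294 -.1154 .107 0";python3 -c "
from h import *
cap('wrist','w17.png')"
```

```text
now [ 0.5272 -0.1141  0.2585] yaw -0.1 q [-24.  22.  92.  -0.  66. -24.] F [ 0.  -0.1 -1.6] t 28.25 op 0.36
.5294 -.1154 .107 0 -> dp [ -2.   3. 152.] turn [-0.3 -0.1 -0.1]
```

View pics/w17.png

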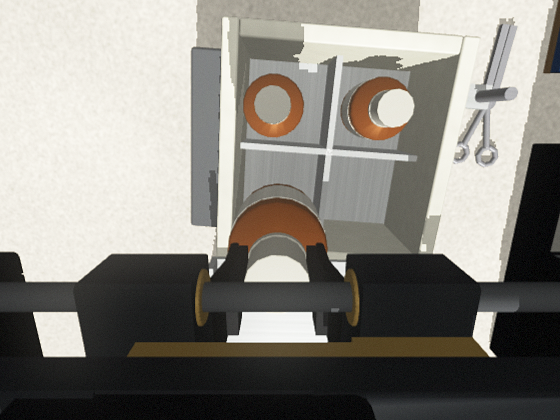

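Call:
{"method": "jog_arm", "body": {"rows": [{"dp": [-1,2,25],"turn": [0,0,0],"grip": 0.15},{"dp": [-1,2,50],"turn": [0,0,0],"grip": 0.15},{"dp": [-1,2,75],"turn": [0,0,0],"grip": 0.15},{"dp": [-1,2,100],"turn": [0,0,0],"grip": 0.15},{"dp": [-1,2,120],"turn": [0,0,0],"grip": 0.15},{"dp": [-1,2,138],"turn": [0,0,0],"grip": 0.15},{"dp": [-1,2,147],"turn": [0,0,0],"grip": 0.15},{"dp": [-1,2,151],"turn": [0,0,0],"grip": 0.15},{"dp": [-1,2,152],"turn": [0,0,0],"grip": 0.15},{"dp": [-1,2,152],"turn": [0,0,0],"grip": 0.15}]}}

```text
time_s: 29.3
position: [0.5303, -0.1163, 0.1077]
tcp_rot: [[0.001, 1.0, -0.002], [1.0, -0.001, -0.001], [-0.001, -0.002, -1.0]]
force: [-0.2, -0.5, -1.7]
opening: 0.362
```

Call:
{"method": "jog_arm", "body": {"rows": [{"dp": [0,0,2],"turn": [0,0,0],"grip": 0.15},{"dp": [0,0,2],"turn": [0,0,0],"grip": 0.15},{"dp": [0,0,2],"turn": [0,0,0],"grip": 0.15},{"dp": [0,0,2],"turn": [0,0,0],"grip": 0.5},{"dp": [0,0,2],"turn": [0,0,0],"grip": 0.5},{"dp": [0,0,-20],"turn": [0,0,0],"grip": 0.5},{"dp": [0,0,-60],"turn": [0,0,0],"grip": 0.5},{"dp": [0,0,-110],"turn": [0,0,0],"grip": 0.5},{"dp": [0,0,-160],"turn": [0,0,0],"grip": 0.5},{"dp": [0,0,-190],"turn": [0,0,0],"grip": 0.5}]}}

```text
time_s: 30.3
position: [0.5318, -0.1169, 0.3016]
tcp_rot: [[0.002, 1.0, 0.003], [1.0, -0.002, -0.003], [-0.003, 0.003, -1.0]]
force: [1.2, -0.4, -0.8]
opening: 0.501
```

Call:
{"method": "jog_arm", "body": {"rows": [{"dp": [-30,0,0],"turn": [0,0,-8],"grip": 0.4},{"dp": [-70,0,0],"turn": [0,0,-16],"grip": 0.4},{"dp": [-110,0,0],"turn": [0,0,-24],"grip": 0.4},{"dp": [-150,0,0],"turn": [0,0,-32],"grip": 0.4},{"dp": [-150,0,0],"turn": [0,0,-32],"grip": 0.4},{"dp": [-150,0,0],"turn": [0,0,-32],"grip": 0.4}]}}

```text
time_s: 30.9
position: [0.5297, -0.267, 0.2969]
tcp_rot: [[-0.526, 0.851, -0.004], [0.851, 0.526, 0.001], [0.003, -0.003, -1.0]]
force: [-1.3, 0.3, -0.2]
opening: 0.403
```

```bash
python3 go.py; python3 cov.py
python3 - <<'E'
from w import *
p,d,ci=cap('wrist','w18.png'); C=cloud(d,ci)
for c in [(.5358,-.0236),(.6276,-.03),(.5294,-.1154)]:
    R=np.hypot(C[...,0]-c[0],C[...,1]-c[1])
    k=(R<.03)&(C[...,2]>.113)&(C[...,2]<.124)
    print(c,k.sum(), C[k].mean(0).round(4) if k.sum() else None)
E
```

```text
now [ 0.5297 -0.267   0.2969] yaw 31.7 q [-37.  24.  82.  -0.  74. -69.] F [-1.3  0.3 -0.2] t 30.9 op 0.403
far rim: x@y=-.3 0.683104218575068 angle -2.7415336510541892 241
-y rim y@.57 -0.3926023471932718 angle -1.6725448721989313 524
((0.5719394683837891, -0.3694748282432556), (0.2254488170146942, 0.3189258575439453), 0.0033340442460030317)
(0.5358, -0.0236) 0 None
(0.6276, -0.03) 1141 [ 0.6256 -0.0325  0.1183]
(0.5294, -0.1154) 997 [ 0.5284 -0.1182  0.1185]
```

View pics/w18.png

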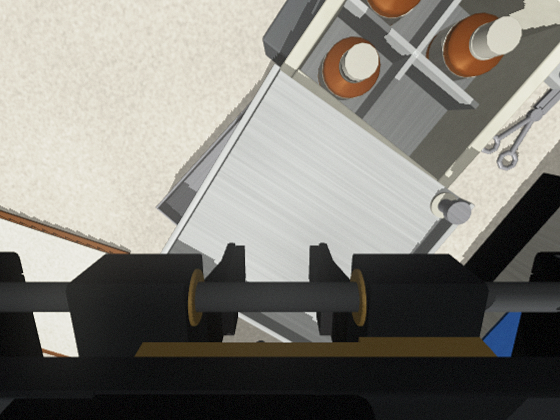

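All three stand with cap tops at 118 mm, and the cover rim is still at the open stop. Next I straddle the rim at about (.530,-.392) with yaw 88 to close it.

```bash
python3 go.py ".53 -.392 .2 88"
```

```text
now [ 0.5299 -0.2653  0.2969] yaw 31.9 q [-37.  24.  82.  -0.  74. -69.] F [ 0.1 -0.4  0. ] t 31.0 op 0.404
.53 -.392 .2 88 -> dp [-108.  -67.   97.] turn [ -0.1  -0.2 -56.1]
```

Call:
{"method": "jog_arm", "body": {"rows": [{"dp": [-20,-12,0],"turn": [0,0,-8],"grip": 0.35},{"dp": [-40,-25,10],"turn": [0,0,-16],"grip": 0.35},{"dp": [-60,-37,25],"turn": [0,0,-24],"grip": 0.35},{"dp": [-80,-50,40],"turn": [0,0,-32],"grip": 0.35},{"dp": [-108,-67,55],"turn": [0,0,-40],"grip": 0.35},{"dp": [-108,-67,75],"turn": [0,0,-48],"grip": 0.35},{"dp": [-108,-67,97],"turn": [0,0,-56],"grip": 0.35},{"dp": [-108,-67,115],"turn": [0,0,-56],"grip": 0.35},{"dp": [-108,-67,115],"turn": [0,0,-56],"grip": 0.35},{"dp": [-108,-67,115],"turn": [0,0,-56],"grip": 0.35}]}}

```text
time_s: 32.0
position: [0.5304, -0.3922, 0.1823]
tcp_rot: [[-0.999, 0.036, -0.004], [0.036, 0.999, 0.0], [0.004, 0.0, -1.0]]
force: [-0.4, -0.2, 0.6]
opening: 0.351
```

```bash
python3 go.py ".53 -.392 .148 88";python3 -c "
from h import *
cap('wrist','w19.png')"
```

```text
now [ 0.5304 -0.3922  0.1823] yaw 88.0 q [ -46.   36.   79.   -0.   65. -134.] F [-0.4 -0.2  0.6] t 32.0 op 0.351
.53 -.392 .148 88 -> dp [ 0.  0. 34.] turn [ 0.  -0.2 -0. ]
```

View pics/w19.png

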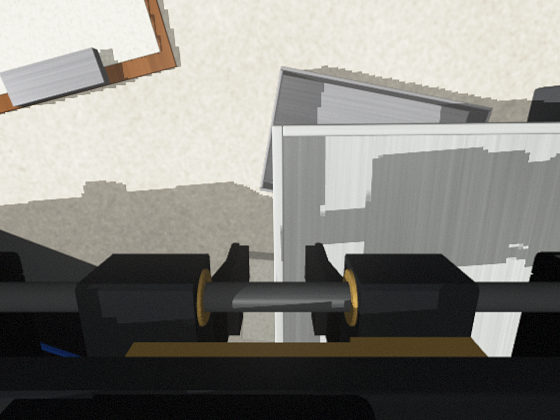

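The rim (column ~278) is centred between the fingers, so I descend.

Call:
{"method": "jog_arm", "body": {"rows": [{"dp": [0,0,15],"turn": [0,0,0],"grip": 0.3},{"dp": [0,0,34],"turn": [0,0,0],"grip": 0.25},{"dp": [0,0,34],"turn": [0,0,0],"grip": 0.25},{"dp": [0,0,34],"turn": [0,0,0],"grip": 0.25}]}}

```text
time_s: 32.45
position: [0.5298, -0.3932, 0.1479]
tcp_rot: [[-0.999, 0.037, -0.004], [0.037, 0.999, 0.0], [0.004, 0.0, -1.0]]
force: [-0.1, 0.4, 0.3]
opening: 0.256
```

```bash
python3 arc.py -4.5 -45
```

```text
-4.5 [16. 12.] [ 0.514 -0.381]
-9.0 [32. 24.] [ 0.499 -0.368]
-13.5 [46. 38.] [ 0.485 -0.353]
-18.0 [59. 54.] [ 0.473 -0.338]
-22.5 [71. 70.] [ 0.462 -0.321]
-27.0 [81. 87.] [ 0.452 -0.304]
-31.5 [ 90. 104.] [ 0.443 -0.286]
-36.0 [ 98. 123.] [ 0.436 -0.267]
-40.5 [105. 142.] [ 0.43  -0.248]
-45.0 [109. 161.] [ 0.426 -0.228]
[ -46.2055473    38.52652634   80.90245855   -0.16507277   60.73462988
 -134.02391152] [-0.08555057  0.437583    0.26296174]
```

Call:
{"method": "jog_arm", "body": {"rows": [{"dp": [16,12,0],"turn": [0,0,4.5],"grip": 0.25},{"dp": [32,24,0],"turn": [0,0,9],"grip": 0.25},{"dp": [46,38,0],"turn": [0,0,13.5],"grip": 0.25},{"dp": [59,54,0],"turn": [0,0,18],"grip": 0.25},{"dp": [71,70,0],"turn": [0,0,22.5],"grip": 0.25},{"dp": [81,87,0],"turn": [0,0,27],"grip": 0.25},{"dp": [90,104,0],"turn": [0,0,31.5],"grip": 0.25},{"dp": [98,123,0],"turn": [0,0,36],"grip": 0.25},{"dp": [105,142,0],"turn": [0,0,40.5],"grip": 0.25},{"dp": [109,161,0],"turn": [0,0,45],"grip": 0.25}]}}

```text
time_s: 33.45
position: [0.425, -0.229, 0.1494]
tcp_rot: [[-0.679, 0.734, -0.006], [0.734, 0.679, -0.002], [0.003, -0.006, -1.0]]
force: [-5.8, -3.5, 2.3]
opening: 0.251
```

```bash
python3 arc.py -4.5 -45
```

```text
-4.5 [16. 12.] [ 0.422 -0.209]
-9.0 [32. 24.] [ 0.421 -0.189]
-13.5 [46. 39.] [ 0.422 -0.169]
-18.0 [59. 54.] [ 0.424 -0.149]
-22.5 [71. 70.] [ 0.428 -0.129]
-27.0 [82. 87.] [ 0.433 -0.11 ]
-31.5 [ 91. 105.] [ 0.44  -0.091]
-36.0 [ 99. 123.] [ 0.448 -0.073]
-40.5 [106. 142.] [ 0.457 -0.055]
-45.0 [111. 162.] [ 0.468 -0.038]
[-41.39947819  27.10011791 106.77755431  -0.46568231  46.30572739
 -83.8731953 ] [-5.76789789 -3.511387    2.25189938]
```

Call:
{"method": "jog_arm", "body": {"rows": [{"dp": [16,12,0],"turn": [0,0,4.5],"grip": 0.25},{"dp": [32,24,0],"turn": [0,0,9],"grip": 0.25},{"dp": [46,39,0],"turn": [0,0,13.5],"grip": 0.25},{"dp": [59,54,0],"turn": [0,0,18],"grip": 0.25},{"dp": [71,70,0],"turn": [0,0,22.5],"grip": 0.25},{"dp": [82,87,0],"turn": [0,0,27],"grip": 0.25},{"dp": [91,105,0],"turn": [0,0,31.5],"grip": 0.25},{"dp": [99,123,0],"turn": [0,0,36],"grip": 0.25},{"dp": [106,142,0],"turn": [0,0,40.5],"grip": 0.25},{"dp": [107,147,0],"turn": [0,0,41.5],"grip": 0.25}]}}

```text
time_s: 34.45
position: [0.4618, -0.0488, 0.1492]
tcp_rot: [[-0.026, 1.0, -0.003], [1.0, 0.026, -0.0], [-0.0, -0.003, -1.0]]
force: [-4.1, 0.8, 1.0]
opening: 0.252
```

```bash
python3 arc.py -1 -10; python3 -c "
from h import *
cap('side','sd20.png')"
```

```text
-1.0 [4. 3.] [ 0.464 -0.045]
-2.0 [7. 5.] [ 0.467 -0.041]
-3.0 [11.  8.] [ 0.469 -0.038]
-4.0 [14. 10.] [ 0.472 -0.034]
-5.0 [18. 13.] [ 0.475 -0.031]
-6.0 [21. 16.] [ 0.477 -0.027]
-7.0 [25. 19.] [ 0.48  -0.024]
-8.0 [28. 22.] [ 0.483 -0.02 ]
-9.0 [31. 25.] [ 0.486 -0.017]
-10.0 [35. 28.] [ 0.489 -0.014]
[-19.81349987  26.02255266 109.35213903  -0.11156656  44.80353725
 -21.23126379] [-4.06490469  0.78392447  1.03633246]
```

View pics/sd20.png

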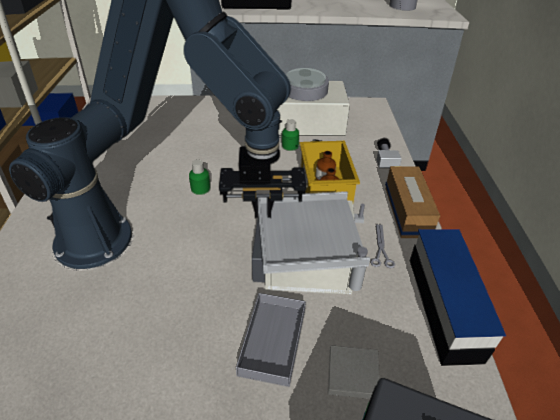

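Call:
{"method": "jog_arm", "body": {"rows": [{"dp": [4,3,0],"turn": [0,0,1],"grip": 0.25},{"dp": [7,5,0],"turn": [0,0,2],"grip": 0.25},{"dp": [11,8,0],"turn": [0,0,3],"grip": 0.25},{"dp": [14,10,0],"turn": [0,0,4],"grip": 0.25},{"dp": [18,13,0],"turn": [0,0,5],"grip": 0.25},{"dp": [18,13,0],"turn": [0,0,5],"grip": 0.25},{"dp": [18,13,0],"turn": [0,0,5],"grip": 0.25}]}}

```text
time_s: 35.2
position: [0.4747, -0.0316, 0.1481]
tcp_rot: [[0.063, 0.998, -0.002], [0.998, -0.063, 0.0], [0.0, -0.002, -1.0]]
force: [-1.6, 0.5, 1.0]
opening: 0.251
```

```bash
cat > cov2.py <<'E'
from h import *
for n in ['side','scene']:
    p,d,ci=cap(n,'q_%s.png'%n); C=cloud(d,ci); x,y,z=C[...,0],C[...,1],C[...,2]
    m=(z>.1465)&(z<.156)
    for s,k in [('-y',m&(x>.48)&(x<.65)&(y<-.17)&(y>-.23)),('+y',m&(x>.5)&(x<.7)&(y>0.01)&(y<.06))]:
        P=C[k]
        if len(P)<20: continue
        for _ in range(3):
            a=np.polyfit(P[:,0],P[:,1],1); r=P[:,1]-np.polyval(a,P[:,0]); P=P[abs(r)<.006]
        print(n,s,'y@.5785',np.polyval(a,.5785).round(4),'angle',np.degrees(np.arctan(a[0])).round(2),len(P))
E
python3 cov2.py; python3 arc.py -1 -10
```

```text
side -y y@.5785 -0.1996 angle 0.3 232
side +y y@.5785 0.0211 angle 0.09 119
scene -y y@.5785 -0.1977 angle 0.04 147
scene +y y@.5785 0.0231 angle -0.09 190
-1.0 [4. 2.] [ 0.477 -0.028]
-2.0 [7. 5.] [ 0.48  -0.025]
-3.0 [11.  8.] [ 0.483 -0.021]
-4.0 [14. 10.] [ 0.486 -0.018]
-5.0 [18. 13.] [ 0.489 -0.015]
-6.0 [21. 16.] [ 0.492 -0.012]
-7.0 [25. 19.] [ 0.495 -0.008]
-8.0 [28. 22.] [ 0.498 -0.005]
-9.0 [31. 25.] [ 0.501 -0.002]
-10.0 [35. 28.] [0.505 0.001]
[-1.72965039e+01  2.67887014e+01  1.07880951e+02 -6.48350791e-02
  4.54618170e+01 -1.36454319e+01] [-0.90461256  0.84388363  0.12192267]
```

Call:
{"method": "jog_arm", "body": {"rows": [{"dp": [4,2,0],"turn": [0,0,1],"grip": 0.25},{"dp": [7,5,0],"turn": [0,0,2],"grip": 0.25},{"dp": [11,8,0],"turn": [0,0,3],"grip": 0.25},{"dp": [13,10,0],"turn": [0,0,3],"grip": 0.25},{"dp": [13,10,0],"turn": [0,0,3],"grip": 0.25},{"dp": [13,10,0],"turn": [0,0,3],"grip": 0.25}]}}

```text
time_s: 35.9
position: [0.485, -0.0189, 0.1481]
tcp_rot: [[0.115, 0.993, -0.003], [0.993, -0.115, 0.001], [0.0, -0.004, -1.0]]
force: [-1.6, 1.9, -0.7]
opening: 0.253
```

```bash
python3 cov2.py; python3 arc.py -1 -10|tail -1
```

```text
side -y y@.5785 -0.193 angle -3.24 250
side +y y@.5785 0.0275 angle -3.43 125
scene -y y@.5785 -0.1914 angle -3.65 147
scene +y y@.5785 0.0298 angle -3.73 207
  4.62978834e+01 -8.82584132e+00] [-1.5408614   1.19301229 -0.63427806]
```

Call:
{"method": "jog_arm", "body": {"rows": [{"dp": [2,1,0],"turn": [0,0,0],"grip": 0.25},{"dp": [4,3,0],"turn": [0,0,0],"grip": 0.25},{"dp": [4,3,0],"turn": [0,0,0],"grip": 0.25},{"dp": [4,3,0],"turn": [0,0,0],"grip": 0.25}]}}

```text
time_s: 36.4
position: [0.487, -0.0162, 0.148]
tcp_rot: [[0.114, 0.993, -0.007], [0.994, -0.114, -0.001], [-0.002, -0.007, -1.0]]
force: [-5.1, -2.3, 1.5]
opening: 0.253
```

```bash
python3 cov2.py; python3 arc.py -1 -10|tail -1
```

```text
side -y y@.5785 -0.1921 angle -3.99 246
side +y y@.5785 0.0285 angle -3.72 128
scene -y y@.5785 -0.1903 angle -4.11 146
scene +y y@.5785 0.031 angle -4.29 200
  -8.29834498] [-4.59374745 -2.38779477  0.61008269]
```

Now about -4.0°, with force rising. One more nudge to confirm it is at the stop.

Call:
{"method": "jog_arm", "body": {"rows": [{"dp": [2,2,0],"turn": [0,0,0],"grip": 0.25},{"dp": [4,4,0],"turn": [0,0,0],"grip": 0.25},{"dp": [4,4,0],"turn": [0,0,0],"grip": 0.25},{"dp": [4,4,0],"turn": [0,0,0],"grip": 0.25}]}}

```text
time_s: 36.9
position: [0.4875, -0.0129, 0.1473]
tcp_rot: [[0.112, 0.994, -0.016], [0.994, -0.112, -0.001], [-0.003, -0.016, -1.0]]
force: [-10.0, -6.5, 4.2]
opening: 0.249
```

```bash
python3 cov2.py; python3 arc.py -1 -10|tail -1
```

```text
side -y y@.5785 -0.192 angle -3.87 253
side +y y@.5785 0.0282 angle -3.58 142
scene -y y@.5785 -0.1904 angle -4.44 148
scene +y y@.5785 0.0311 angle -4.13 210
  -7.7743968 ] [-11.33195434  -5.54129949   3.69588325]
```

The force rose to 11 N with no further turn, so the cover is at its stop. I'll back off within the slack, lift and clear.

Call:
{"method": "jog_arm", "body": {"rows": [{"dp": [-2,-5,0],"turn": [0,0,0],"grip": 0.25},{"dp": [-2,-9,0],"turn": [0,0,0],"grip": 0.27},{"dp": [-2,-9,-15],"turn": [0,0,0],"grip": 0.3},{"dp": [-2,-9,-40],"turn": [0,0,0],"grip": 0.3},{"dp": [-2,-9,-80],"turn": [0,0,0],"grip": 0.3},{"dp": [-2,-9,-120],"turn": [0,0,0],"grip": 0.3},{"dp": [30,-40,-140],"turn": [0,0,0],"grip": 0.5},{"dp": [70,-60,-140],"turn": [0,0,0],"grip": 0.5},{"dp": [115,-60,-140],"turn": [0,0,0],"grip": 0.5},{"dp": [115,-60,-140],"turn": [0,0,0],"grip": 0.5}]}}

```text
time_s: 38.0
position: [0.448, 0.1133, 0.2896]
tcp_rot: [[0.109, 0.994, 0.002], [0.994, -0.109, 0.002], [0.003, 0.002, -1.0]]
force: [0.2, 0.4, 0.8]
opening: 0.491
```

```bash
python3 cov2.py; python3 go.py
```

```text
side -y y@.5785 -0.192 angle -3.86 248
side +y y@.5785 0.029 angle -4.06 206
scene -y y@.5785 -0.1904 angle -4.37 150
scene +y y@.5785 0.0312 angle -4.33 206
now [0.448  0.1097 0.2889] yaw -6.4 q [ -0.  13. 101.  -0.  66.   6.] F [-0.4 -0.3  0.6] t 38.1 op 0.495
```

View pics/q_scene.png

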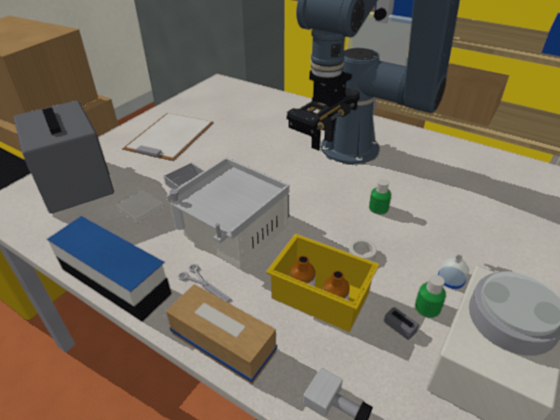

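View pics/q_side.png

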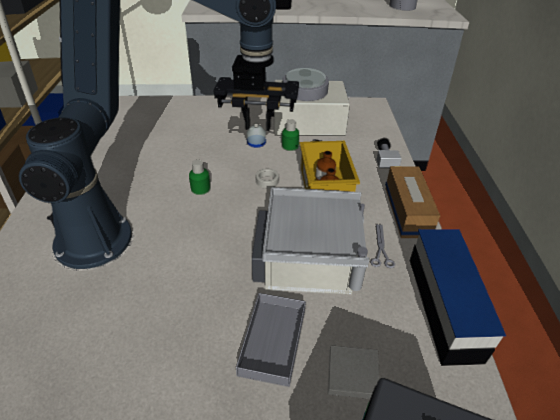

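The cover is square over the warmer, both empties are in the tub at scene pixels (303,265) and (337,288), no capped bottle is left on the table, and the other objects look unmoved. Handing in.

```bash
python3 -c "
from rig import bot
print(bot.hand_in())"
```

```text
the job is handed in; nothing more can be done
None
```

The job is done and handed in at about 38 s, well under the 210 s limit; the system gave no verdict.

**What I did:**
- **Cover opened:** I swung it to its open stop. It had started about 7.5° ajar.
- **Empties:** I set both uncapped bottles in the yellow tub.
- **Fresh bottles:** There were three capped amber bottles. They now stand in the near-left, far-left and near-right cells.
- **Cover shut:** I pushed it to its stop, where the force rose to 11 N with no further turn.

**Last checks:**
- **Cover angle:** It measured -3.9° to -4.4°, against about -4° for the warmer's walls, and did not change after I let go.
- **Bottles in the warmer:** Before closing, two cap tops measured 118 mm, which means those bottles stand on the cell floor. The near-left bottle was outside that measurement, but the pictures showed it upright.
- **Rest of the bench:** In the pictures, both empties stand in the tub. The two green look-alikes and the other items appear where they were.

**Hard contact:** The wrist force reached about 39 N while I set the second empty down on the tub floor.

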